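Refit the block warmer with the right-size blocks

TASK

Switch the block warmer off with its lever (pull it towards you), then take every too-small block that was left in its wells out and put it in the shallow steel tray, and from the look-alikes in the front row set into each well the one block of matching outline and size, fully home on the well's floor; if the right block for a well is not there, leave that well empty. Then push the lever away again to switch the warmer on. Leave the oversize blocks standing on the trolley and the blue slide box where it is.

Things in the scene. Friction and masses are not known exactly. Their poses are not given: they have to be found in the camera images.
- warmer: white block warmer, a low fixed body 112 mm (x) by 304 mm (y), 16 mm high, with three well plates in a row along its y axis and a lever at its +y end. Origin at the centre of its underside. Its x axis points away from the robot. The trolley top it stands on has a fixed round rail along its front edge (at x = 0.364 m) and along its back edge (x = 0.628 m), their tops 20 mm above the surface.
- well_round: well plate fixed on the warmer, 100 mm (x) by 80 mm (y), 18 mm thick, with one flat-bottomed round well of 60 mm diameter, 12 mm deep, for the 56 mm round block. Origin at the centre of the plate's underside: the well's floor is at z = 6 mm in this frame, the rim at 18 mm. The three plates are 84 mm apart, their order on the warmer varies.
- well_square: the same plate with a square well 56 by 56 mm, 12 mm deep (sides along the plate's x and y), for the 52 mm square block; origin and heights as for the round well.
- well_oblong: the same plate with an oblong well 80 mm (x) by 42 mm (y), 12 mm deep, for the 76 by 38 mm oblong block; origin and heights as for the round well.
- lever (a joint): the warmer's on/off lever: 0 rad = leaning towards the robot (off), 1.0 rad = leaning away from the robot (on). It stays where it is left and moves with about 1.5 N at the ball.
- lever_ball (a point): centre of the black ball, 20 mm in diameter, at the lever's end. It swings along the warmer's x axis on a 50 mm radius about a level axis (along the warmer's y) that lies at x = 0, y = 133 mm, z = 30 mm of the warmer's frame; so at 0 rad the ball is 24 mm to the robot's side of that axis, at 1.0 rad 24 mm beyond it.
- block_round_56: round block, 56 mm in diameter, the size for the round well; plain metal, 32 mm tall, tube holes in its top, about 0.22 kg; origin at the centre of its underside, z up through the top
- block_square_52: square block, 52 by 52 mm, the size for the square well; plain metal, 32 mm tall, tube holes in its top, about 0.22 kg; origin at the centre of its underside, z up through the top
- block_oblong_76: oblong block, 76 mm (its x) by 38 mm (its y), the size for the oblong well; plain metal, 32 mm tall, tube holes in its top, about 0.22 kg; origin at the centre of its underside, z up through the top
- block_round_64: round block, 64 mm in diameter, too large for any well; stands in the front row; plain metal, 32 mm tall, tube holes in its top, about 0.22 kg; origin at the centre of its underside, z up through the top
- block_square_60: square block, 60 by 60 mm, too large for any well; stands in the front row; plain metal, 32 mm tall, tube holes in its top, about 0.22 kg; origin at the centre of its underside, z up through the top
- block_round_48: round block, 48 mm in diameter, too small; if present it sits loosely in the round well at the start; plain metal, 32 mm tall, tube holes in its top, about 0.22 kg; origin at the centre of its underside, z up through the top
- block_square_44: square block, 44 by 44 mm, too small; if present it sits loosely in the square well at the start; plain metal, 32 mm tall, tube holes in its top, about 0.22 kg; origin at the centre of its underside, z up through the top
- block_oblong_60: oblong block, 60 mm (its x) by 38 mm (its y), too short; if present it sits loosely in the oblong well at the start; plain metal, 32 mm tall, tube holes in its top, about 0.22 kg; origin at the centre of its underside, z up through the top
- return_tray: shallow steel tray, fixed, 132 mm (x) by 88 mm (y), 14 mm high, walls and floor 3 mm thick; stands at the left or right of the warmer. Room for two blocks, one behind the other along its x axis. Origin at the centre of its underside.
- slide_box: closed blue box for slides, 109 by 95 mm, 30 mm high, on the other side of the warmer from the tray; a bystander. Origin at the centre of its underside.

How it is judged:
By the outcome, as a careful person would: the job done as asked, in the order asked, and still so for the second after the job is handed in, with the robot touching nothing.
Of block_round_56, block_square_52, block_oblong_76 only 2 to 3 are there at a start; the rules pass over those that are not, and their reading is None.
Of block_round_48, block_square_44, block_oblong_60 only 2 to 2 are there at a start; the rules pass over those that are not, and their reading is None.
At some moment in a run one of block_round_56, block_square_52, block_oblong_76, block_round_64, block_square_60 may be knocked a few centimetres aside while the robot is not near it.
Once in a run the grip may slacken for a moment while it holds something.
It also fails if it takes over 210 s, if anything falls off the work surface, if the arm or the gripper's body presses on something with over 40 N, if the wrist force passes 120 N, or if a joint passes its speed limit or range.

ROBOT

A 6-joint arm with a two-finger parallel gripper is mounted at the origin on a cart in front of the work surface, level with it; the furniture and walls round the work are solid. World frame = base frame: x ahead of the robot, y to its left, z up, the work surface at z = 0. Lengths are in m, angles in rad, forces in N, time in s.
With the tool pointing down it reaches from about 0.275 to 0.75 m from the base axis. Payload 10.2 kg.
Tool frame: the origin (TCP) lies between the finger pads; the fingertips stand 22 mm ahead of it and the grasp point (between the pads) lies 3 mm ahead of it; x points along the fingers, z is the direction in which the jaws open and shut, and the axes are right-handed (so a half turn about x gives the same grasp; the last joint's range is limited). The gripper opens to 88 mm and grips with 3 to 60 N. Pads are 18 mm wide; open, the fingers measure 123 mm over their backs; the gripper's body (75 mm by 187 mm) begins 45 mm behind the grasp point.
Start: joints at [-1.514, 0.313, 1.498, -0, 1.331, -0.223], TCP at [0.145, -0.505, 0.261] pointing down, gripper open.
Joint ranges: [-2.94, 2.94], [-0.97, 2.17], [0.19, 2.56], [-1.23, 4.37], [0.02, 3.11], [-2.88, 2.88]. Speed limits (rad/s): [2.39, 2.39, 3.01, 3.14, 3.14, 3.14].

INTERFACE

Orientations are given as a unit quaternion [w, x, y, z].
In Python, from station import r gives the robot as it stands.
- The arm moves only by the shell command python3 -m pendant 'ROWS'. ROWS is JSON, a list that holds one entry, the list of rows, each a list of 7 numbers: the turn, a rotation vector about the world's x, y, z in degrees, then the shift along the world's x, y, z in m, then the closure, from -1 (fully open) to 1 (shut). A call has exactly 8 rows; each row is the pose to reach, as a shift and turn from the pose measured when the call began; what a row does not reach only later rows make up. A row lasts 1/12 s, in which the tool goes at most 41.7 mm and 7.16 degrees, less where a joint would pass 70% of its speed; a pose out of reach is approached as far as the arm can. A call with a gripper value outside its range is refused whole. The fingers move at their own pace and stop on an object; the grip force is fixed at half the most. Time passes only in rows, so rows that repeat a pose let the fingers close, or fill a call up. It gives the time, the measured TCP pose, the force and the opening at its end, in the units of the state.
- r.observe(): the state, without advancing time (a new reading comes with each control period).
- r.grab_frame(name): name is "scene" or "top" or "wrist"; returns the picture (384x512x3 uint8, blue, green, red); there is no depth.
- r.camera_info(name): a dict with "fx", "fy", "cx", "cy" (pixels), "R" (3x3) and "t" (3): a world point X has camera coordinates R X + t. Camera axes: x right, y down, z forward; pixel columns grow to the right and rows downward; lengths in m; the calibration is good to about 2 mm. The wrist camera is an equidistant fisheye: a pixel r from the principal point sees the ray r / f radians off the axis. A picture is of the moment at which its call begins: read the wrist's pose just before it. camera_info takes no time and is no camera call; for the wrist camera it gives the pose at the moment of the call.
- r.job_done(): hands the job in, once; it reports no verdict.
Trained networks look in the newest picture that a camera, given by its name, has taken for a name from the list of things; names that differ only in an ending like _2 or _b are one class to them, and where a whole thing is asked for, a point or a joint stands for the part that bears it (a point fixed in the world has none). Each returns a list of dicts, best first, with "confidence" (0 to 1); they miss things now and then, are a little off and sometimes report something else, mostly with a low value. They report only what shows in the picture. A call takes as long as a camera call.
- r.outline_of(query, camera): "mask" (384x512 bool, what is visible of it) and "point" ([column, row] in pixels, amid what is visible of it).
- r.spot_point(query, camera): "point" ([column, row] in pixels: a listed point, or the origin of a listed thing).
The state is a dict: "t": time; "joints": joint angles; "joint_velocities": joint speeds; "tau": joint torques, N m; "eef_pos": TCP position; "tcp_rot": TCP orientation; "wrist_force": force on the tool from outside, world axes, zero at the start; "wrist_torque": the same for the moment, N m; "finger_gap": finger opening in m.
Only numpy, scipy, OpenCV 4.12 (cv2) and the standard library are available. Lean on these libraries where they do the work, as an engineer would, in place of code of your own. Each camera call takes 0.05 s, during which the arm holds its last target.

## Working session

There is one attempt and no reset: what is moved stays moved. The work goes in short steps, Python scripts to look and compute and a shell command to move; the robot and the scene stay as the last step left them, time stands still between calls to the robot, and variables do not carry over. Pictures are saved under pics/ and viewed, and the job is handed in when it is done.

```bash
ls; mkdir -p pics; python3 - <<'E'
from station import r
import cv2
o=r.observe();print({k:(v if not hasattr(v,'round') else v) for k,v in o.items()})
for n in("scene","top","wrist"):
    im=r.grab_frame(n);cv2.imwrite(f"pics/{n}0.png",im);c=r.camera_info(n);print(n,c)
E
```

```text
pics
{'t': 0.0, 'joints': array([-1.51437689e+00,  3.13444826e-01,  1.49842375e+00,  3.10402084e-06,
        1.33099082e+00, -2.23398451e-01]), 'joint_velocities': array([ 0.00079421,  0.00026407, -0.00169242, -0.00080331,  0.0004239 ,
       -0.00068853]), 'tau': array([ 8.62151796e-05, -4.02208006e+01, -2.52273864e+01,  6.94594276e-02,
        3.51824309e-02, -8.63460241e-05]), 'eef_pos': array([ 0.14497226, -0.50436508,  0.26016872]), 'tcp_rot': array([ 0.56455219,  0.42573068,  0.56512891, -0.42504532]), 'wrist_force': array([0.1735787 , 0.48516331, 0.63673234]), 'wrist_torque': array([ 0.01443214, -0.04941778,  0.0071845 ]), 'finger_gap': 0.08791712879753497}
scene {'fx': 430.3001303756909, 'fy': 430.3001303756909, 'cx': 255.590358284058, 'cy': 194.03864548088214, 'R': array([[-0.82578929, -0.56397659,  0.00156692],
       [-0.35889017,  0.52334913, -0.77285415],
       [ 0.43505161, -0.63877703, -0.63458176]]), 't': array([0.43891401, 0.20822618, 0.7864479 ])}
top {'fx': 402.81706776204464, 'fy': 402.81706776204464, 'cx': 262.9887344096048, 'cy': 194.8376022406996, 'R': array([[ 1.42108876e-02, -9.99897779e-01,  1.57521062e-03],
       [-9.95116880e-01, -1.42967948e-02, -9.76626708e-02],
       [ 9.76752082e-02, -1.79645435e-04, -9.95218329e-01]]), 't': array([0.03422876, 0.49388931, 1.06106457])}
wrist {'fx': 297.3186396354542, 'fy': 297.3186396354542, 'cx': 254.65712085721916, 'cy': 191.54064421640086, 'R': array([[ 0.27727337, -0.96078727, -0.00269997],
       [-0.92327272, -0.26722258,  0.27597023],
       [-0.26587018, -0.07402638, -0.96116239]]), 't': array([-0.52482229, -0.03964319,  0.38975843])}
```

View pics/top0.png

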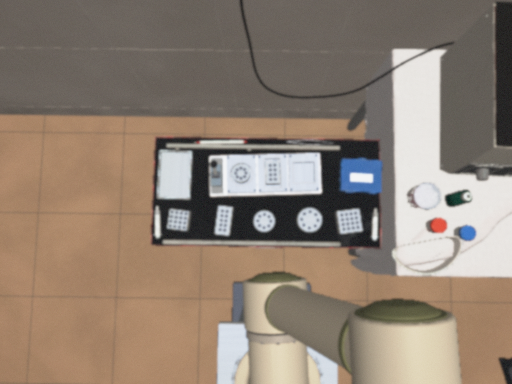

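View pics/scene0.png

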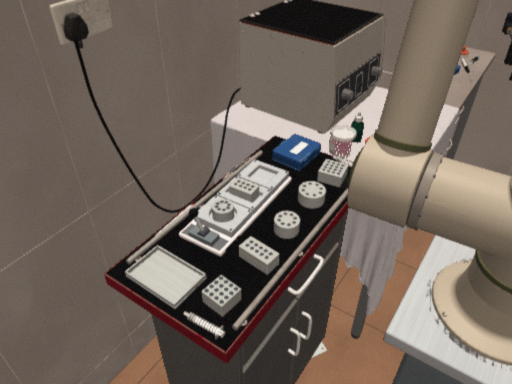

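```bash
cat > h.py <<'E'
from station import r
import numpy as np, cv2
from scipy.spatial.transform import Rotation as Ro
def back(cam,uv,z,info=None):
    c=info or r.camera_info(cam);u=(uv[0]-c['cx'])/c['fx'];v=(uv[1]-c['cy'])/c['fy']
    if cam=='wrist':
        th=np.hypot(u,v);s=np.sin(th)/max(th,1e-9);d=np.array([u*s,v*s,np.cos(th)])
    else: d=np.array([u,v,1.])
    R=np.array(c['R']);C=-R.T@c['t'];d=R.T@d
    return C+d*(z-C[2])/d[2]
def proj(cam,X,info=None):
    c=info or r.camera_info(cam);X=np.atleast_2d(X)@np.array(c['R']).T+c['t']
    if cam=='wrist':
        rr=np.hypot(X[:,0],X[:,1]);th=np.arctan2(rr,X[:,2]);k=(th/np.maximum(rr,1e-9))[:,None]
        p=X[:,:2]*k
    else: p=X[:,:2]/X[:,2:]
    return p*[c['fx'],c['fy']]+[c['cx'],c['cy']]
def st():
    o=r.observe();R=Ro.from_quat(o['tcp_rot'],scalar_first=True).as_matrix()
    print('t%.2f'%o['t'],o['eef_pos'].round(4),'xaxis',R[:,0].round(3),'jaw',R[:,2].round(3),'yaw jaw deg %.1f'%np.degrees(np.arctan2(R[1,2],R[0,2])),'F',o['wrist_force'].round(1),'gap %.4f'%o['finger_gap'],'q',o['joints'].round(2))
    return o
E
python3 - <<'E'
from h import *
st()
r.grab_frame('top')
for q in "well_round well_square well_oblong lever_ball block_round_56 block_square_52 block_oblong_76 block_round_64 block_square_60 block_round_48 block_square_44 block_oblong_60 return_tray slide_box warmer".split():
    z=dict(lever_ball=.072).get(q,.0)
    if q.startswith('well'): z=.016
    for d in r.spot_point(q,'top')[:3]: print(q,round(d['confidence'],2),np.round(d['point'],1),back('top',d['point'],z).round(4))
E
```

```text
t0.15 [ 0.145  -0.5044  0.2603] xaxis [-0.     0.001 -1.   ] jaw [ 0.276 -0.961 -0.001] yaw jaw deg -74.0 F [-0.  -0.1 -0.8] gap 0.0881 q [-1.51  0.31  1.5  -0.    1.33 -0.22]
well_round 0.6 [238.7 175.3] [0.5467 0.1083 0.016 ]
well_square 0.97 [298.9 171.1] [ 0.5607 -0.0558  0.016 ]
well_square 0.42 [222.  219.7] [0.4252 0.1509 0.016 ]
well_square 0.32 [266.7 175.2] [0.5481 0.0319 0.016 ]
well_oblong 0.68 [272.8 175. ] [0.5489 0.0153 0.016 ]
well_oblong 0.39 [223.8 217.5] [0.4312 0.1462 0.016 ]
lever_ball 0.52 [211.7 166. ] [0.5619 0.1753 0.072 ]
block_round_56 0.95 [303.1 221.5] [ 0.424  -0.0695  0.    ]
block_round_56 0.92 [264.5 219.1] [0.429  0.0362 0.    ]
block_round_56 0.71 [301.6 172.3] [ 0.56   -0.0648  0.    ]
block_square_52 0.95 [180.7 216.8] [0.432  0.2658 0.    ]
block_square_52 0.54 [264.  175.1] [0.5506 0.0393 0.    ]
block_oblong_76 0.95 [221.6 218.6] [0.4287 0.1537 0.    ]
block_oblong_76 0.75 [273.  175.7] [0.5493 0.0143 0.    ]
block_round_64 0.95 [303.1 221.5] [ 0.424  -0.0695  0.    ]
block_round_64 0.92 [264.5 219.1] [0.429  0.0362 0.    ]
block_round_64 0.71 [301.6 172.3] [ 0.56   -0.0648  0.    ]
block_square_60 0.95 [180.7 216.8] [0.432  0.2658 0.    ]
block_square_60 0.54 [264.  175.1] [0.5506 0.0393 0.    ]
block_round_48 0.95 [303.1 221.5] [ 0.424  -0.0695  0.    ]
block_round_48 0.92 [264.5 219.1] [0.429  0.0362 0.    ]
block_round_48 0.71 [301.6 172.3] [ 0.56   -0.0648  0.    ]
block_square_44 0.95 [180.7 216.8] [0.432  0.2658 0.    ]
block_square_44 0.54 [264.  175.1] [0.5506 0.0393 0.    ]
block_oblong_60 0.95 [221.6 218.6] [0.4287 0.1537 0.    ]
block_oblong_60 0.75 [273.  175.7] [0.5493 0.0143 0.    ]
return_tray 0.7 [177.4 175.4] [0.5463 0.2788 0.    ]
slide_box 0.7 [357.8 178.6] [ 0.5446 -0.2203  0.    ]
warmer 0.83 [262.7 173.6] [0.5548 0.0429 0.    ]
warmer 0.16 [213.3 166.1] [0.5738 0.1802 0.    ]
```

Five in the front row: square (180,220), oblong (224,219), round (264,220), round (309,219), square (349,221). Wells from +y: round (with a block, 241,173), oblong (with a block, 272,173), square (empty, 304,173). Tray is at the left and the slide box at the right. Next I move over the row for wrist views.

```bash
python3 -m pendant '[[[0,0,-2,0.02,0.03,0.01,-1],[0,0,-4,0.035,0.065,0.02,-1],[0,0,-6,0.05,0.1,0.03,-1],[0,0,-8,0.068,0.135,0.04,-1],[0,0,-10,0.086,0.17,0.05,-1],[0,0,-12,0.104,0.205,0.06,-1],[0,0,-14,0.122,0.24,0.06,-1],[0,0,-16,0.14,0.27,0.06,-1]]]'; python3 -m pendant '[[[0,0,0,0.012,0.03,0,-1],[0,0,0,0.025,0.065,0,-1],[0,0,0,0.04,0.1,0,-1],[0,0,0,0.055,0.135,0,-1],[0,0,0,0.07,0.17,0,-1],[0,0,0,0.085,0.205,0,-1],[0,0,0,0.1,0.24,0,-1],[0,0,0,0.1,0.26,0,-1]]]'
python3 - <<'E'
from h import *
st(); c=r.camera_info('wrist');print(-c['R'].T@c['t'],c['R'])
cv2.imwrite('pics/w1.png',cv2.resize(r.grab_frame('wrist'),(768,576),interpolation=cv2.INTER_CUBIC))
E
```

```text
t: 1.62
eef_pos: [0.2854, -0.2325, 0.3214]
tcp_rot: [-0.5, -0.5, -0.499, 0.5]
wrist_force: [0.8, -0.8, -0.5]
finger_gap: 0.0881
t: 2.28
eef_pos: [0.3864, 0.0303, 0.3214]
tcp_rot: [0.501, 0.5, 0.5, -0.5]
wrist_force: [0.2, 0.1, -0.2]
finger_gap: 0.0881
t2.28 [0.3864 0.0303 0.3214] xaxis [ 0.002 -0.001 -1.   ] jaw [ 0.001 -1.     0.001] yaw jaw deg -89.9 F [ 0.2  0.1 -0.2] gap 0.0881 q [-0.23 -0.04  1.75 -0.    1.43  1.34]
[0.45650454 0.02947521 0.44534726] [[ 2.09959212e-03 -9.99997515e-01 -7.49672061e-04]
 [-9.61425742e-01 -2.22480895e-03  2.75055617e-01]
 [-2.75056601e-01  1.43249413e-04 -9.61428024e-01]]
```

View pics/w1.png

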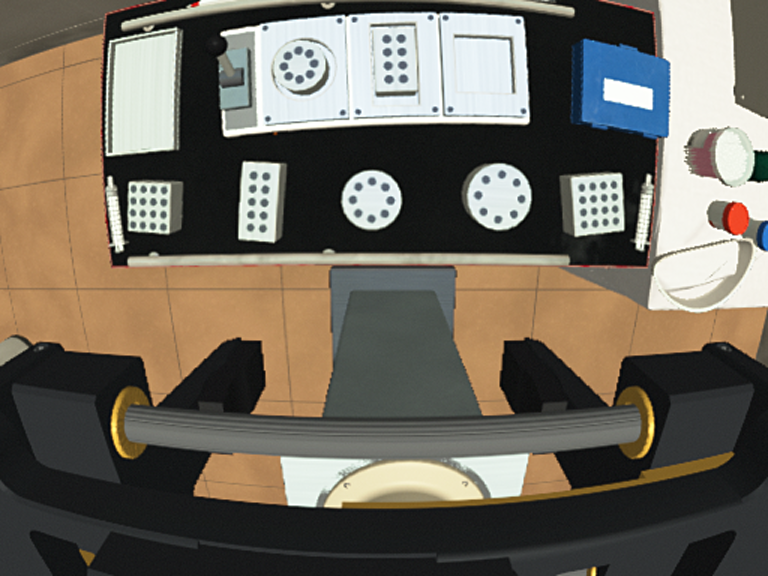

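```bash
cat >> h.py <<'E'
def rect(cam,img,z,x0,x1,y0,y1,s,info=None):
    # output: rows go from x1 (top) to x0, cols from y1 (left) to y0 ; s px per m
    W=int((y1-y0)*s);H=int((x1-x0)*s)
    jj,ii=np.meshgrid(np.arange(W),np.arange(H))
    X=np.stack([x1-(ii+.5)/s,y1-(jj+.5)/s,np.full(ii.shape,z)],-1).reshape(-1,3)
    p=proj(cam,X,info).reshape(H,W,2).astype(np.float32)
    return cv2.remap(img,p[...,0],p[...,1],cv2.INTER_CUBIC)
E
python3 - <<'E'
from h import *
c=r.camera_info('wrist');im=r.grab_frame('wrist');np.save('w1.npy',im)
import pickle;pickle.dump(c,open('w1.pkl','wb'))
a=rect('wrist',im,.032,.36,.64,-.24,.34,1380,c);cv2.imwrite('pics/rect1.png',a[:,:800]);print(a.shape)
for q,z in [('lever_ball',.072),('well_round',.034),('well_oblong',.034),('well_square',.034),('return_tray',0.014),('warmer',.0)]:
  for d in r.spot_point(q,'wrist')[:2]: print(q,round(d['confidence'],2),back('wrist',d['point'],z,c).round(4))
E
```

```text
(386, 800, 3)
lever_ball 0.85 [0.5644 0.1757 0.072 ]
well_round 0.66 [0.5373 0.1044 0.034 ]
well_oblong 0.75 [0.5458 0.0203 0.034 ]
well_square 0.56 [ 0.5506 -0.0555  0.034 ]
return_tray 0.57 [0.5441 0.2756 0.014 ]
warmer 0.59 [ 0.4246 -0.0753  0.    ]
warmer 0.25 [0.419  0.2697 0.    ]
```

View pics/rect1.png

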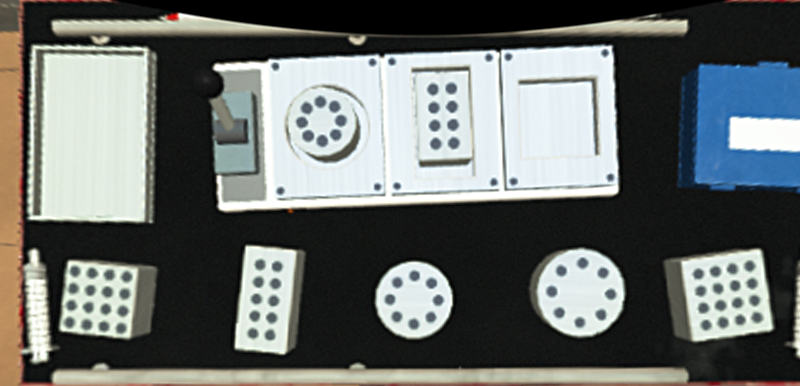

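```bash
python3 - <<'E'
from h import *
import pickle
c=pickle.load(open('w1.pkl','rb'));im=np.load('w1.npy')
s=2500
x1,y1=.62,.22
a=rect('wrist',im,.034,.47,x1,-.10,y1,s,c);print(a.shape);cv2.imwrite('pics/rect2.png',a)
s=3000
for n,cy,z in [('sq+',.266,.032),('obl',.1537,.032),('rd',.036,.032),('rd-',-.07,.032),('sq-',-.175,.032),('wellrd',.105,.054),('wellobl',.02,.054)]:
    xa,ya=(.49,cy+.065) if z<.04 else (.60,cy+.06)
    w=rect('wrist',im,z,xa-.12,xa,ya-.13,ya,s,c)
    g=cv2.cvtColor(w,cv2.COLOR_BGR2GRAY)
    cv2.imwrite(f'pics/b_{n}.png',w)
    if z<.04:
        m=(g>150).astype(np.uint8);m=cv2.morphologyEx(m,cv2.MORPH_CLOSE,cv2.getStructuringElement(2,(31,31)))
        m=cv2.morphologyEx(m,cv2.MORPH_OPEN,np.ones((41,41)))
        for k in cv2.findContours(m,0,1)[0]:
            (u,v),(ww,hh),ang=cv2.minAreaRect(k)
            if cv2.contourArea(k)>8000: print(n,'x %.4f y %.4f'%(xa-v/s,ya-u/s),'size mm %.1f %.1f ang %.1f'%(ww/s*1e3,hh/s*1e3,ang),'eqdia %.1f'%(np.sqrt(cv2.contourArea(k)*4/np.pi)/s*1e3))
E
```

```text
(375, 800, 3)
sq+ x 0.4233 y 0.2683 size mm 52.3 52.3 ang 6.3 eqdia 57.5
sq+ x 0.4182 y 0.3177 size mm 26.7 79.0 ang 0.0 eqdia 48.6
sq+ x 0.4850 y 0.2823 size mm 10.0 97.3 ang 90.0 eqdia 34.2
obl x 0.4231 y 0.1478 size mm 38.4 75.7 ang 5.7 eqdia 59.3
rd x 0.4228 y 0.0402 size mm 53.0 53.0 ang 90.0 eqdia 54.5
rd- x 0.4278 y -0.0807 size mm 61.3 61.7 ang -0.0 eqdia 62.8
sq- x 0.4263 y -0.1867 size mm 60.2 59.8 ang 81.8 eqdia 66.3
```

View pics/rect2.png

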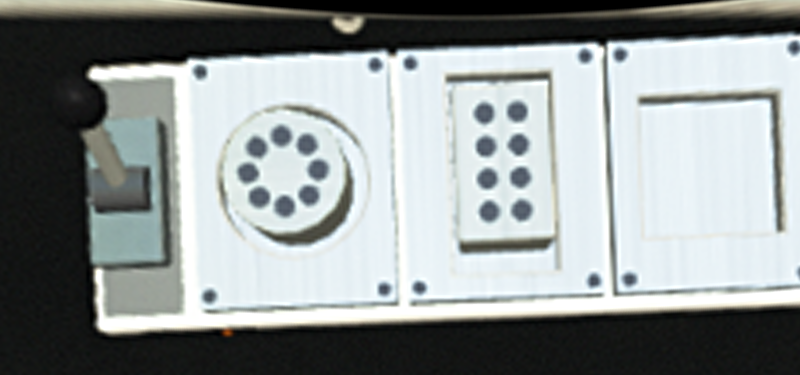

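```bash
python3 - <<'E'
from h import *
import pickle
c=pickle.load(open('w1.pkl','rb'));im=np.load('w1.npy')
s=4000
a=rect('wrist',im,.054,.50,.60,-.02,.16,s,c);cv2.imwrite('pics/rect3.png',a);print(a.shape)
a=rect('wrist',im,.074,.53,.61,.14,.21,s,c);cv2.imwrite('pics/rect4.png',a);print(a.shape)
E
```

```text
(399, 720, 3)
(319, 279, 3)
```

View pics/rect3.png

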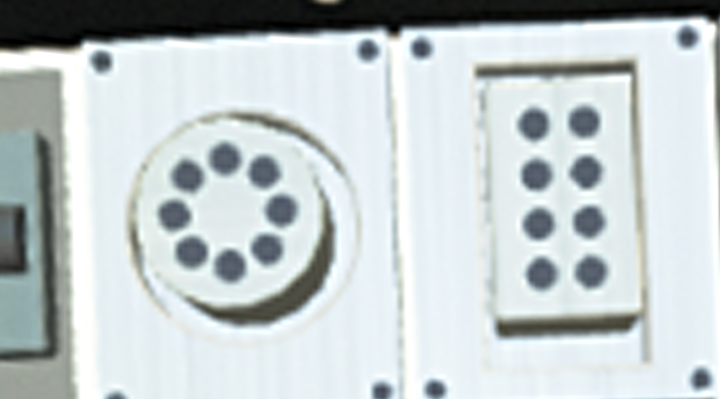

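View pics/rect4.png

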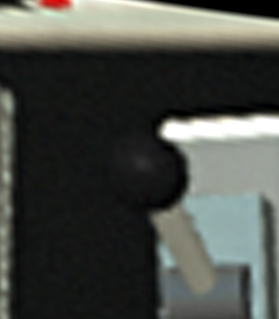

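```bash
python3 -m pendant '[[[0,0,0,0.03,0.02,-0.02,1],[0,0,0,0.055,0.04,-0.04,1],[0,0,0,0.08,0.06,-0.06,1],[0,0,0,0.11,0.08,-0.08,1],[0,0,1,0.14,0.1,-0.10,1],[0,0,2,0.17,0.12,-0.12,1],[0,0,2,0.2,0.135,-0.14,1],[0,0,2,0.217,0.142,-0.17,1]]]'; python3 -c "
from h import *
st();cv2.imwrite('pics/w2.png',r.grab_frame('wrist'));c=r.camera_info('wrist')
for d in r.spot_point('lever_ball','wrist')[:2]: print(d,back('wrist',d['point'],.074,c))"
```

```text
t: 3.35
eef_pos: [0.6054, 0.1691, 0.1514]
tcp_rot: [0.509, 0.493, 0.506, -0.491]
wrist_force: [-0.3, 0.8, -0.1]
finger_gap: 0.0367
t3.35 [0.6054 0.1691 0.1514] xaxis [ 0.005 -0.001 -1.   ] jaw [ 0.031 -1.     0.001] yaw jaw deg -88.2 F [-0.3  0.8 -0.1] gap 0.0367 q [ 0.09  0.63  1.3  -0.    1.2   1.63]
{'point': [247.8, 257.5], 'confidence': 0.92} [0.5675836  0.17183037 0.074     ]
```

View pics/w2.png

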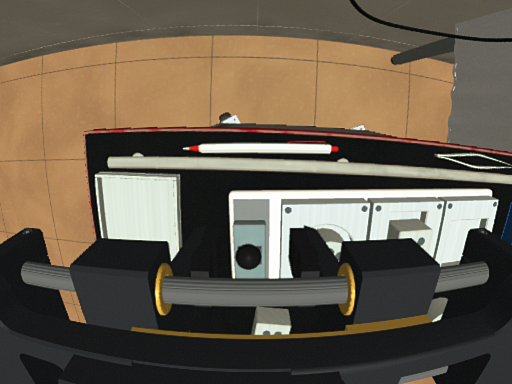

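Both wrist views put the ball at (0.568, 0.172). I close fully while descending behind it.

```bash
python3 -m pendant '[[[0,0,0,0,0.002,0,1],[0,0,0,0,0.002,0,1],[0,0,0,0,0.002,0,1],[0,0,0,0,0.002,-0.01,1],[0,0,0,0,0.002,-0.03,1],[0,0,0,0,0.002,-0.05,1],[0,0,0,0,0.002,-0.066,1],[0,0,0,0,0.002,-0.066,1]]]'; python3 -m pendant '[[[0,0,0,-0.01,0,0,1],[0,0,0,-0.018,0,0,1],[0,0,0,-0.026,0,0,1],[0,0,0,-0.034,0,0,1],[0,0,0,-0.042,0,0,1],[0,0,0,-0.048,0,0,1],[0,0,0,-0.053,0,0,1],[0,0,0,-0.055,0,0,1]]]'
```

```text
t: 4.12
eef_pos: [0.6005, 0.1695, 0.0768]
tcp_rot: [0.505, 0.489, 0.51, -0.496]
wrist_force: [-0.5, 0.1, -1.0]
finger_gap: 0.0006
t: 4.78
eef_pos: [0.5455, 0.1695, 0.0776]
tcp_rot: [0.506, 0.489, 0.51, -0.495]
wrist_force: [3.6, -0.2, -0.1]
finger_gap: 0.0006
```

```bash
python3 -m pendant '[[[0,0,0,-0.001,0,0,1],[0,0,0,-0.002,0,0,1],[0,0,0,-0.003,0,0,1],[0,0,0,-0.004,0,0,1],[0,0,0,-0.004,0,0,1],[0,0,0,-0.004,0,0,1],[0,0,0,-0.004,0,0,1],[0,0,0,-0.004,0,0,1]]]'; python3 -c "
from h import *
st();cv2.imwrite('pics/s3.png',r.grab_frame('scene')[170:300,100:300]);c=r.camera_info('wrist')
r.grab_frame('top')
for cam in ('scene','top'):
  for d in r.spot_point('lever_ball',cam)[:2]: print(cam,d,back(cam,d['point'],.074))"
```

```text
t: 5.45
eef_pos: [0.544, 0.1694, 0.0786]
tcp_rot: [0.507, 0.491, 0.508, -0.494]
wrist_force: [11.1, 0.0, -1.0]
finger_gap: 0.0005
t5.45 [0.544  0.1694 0.0786] xaxis [-0.003 -0.002 -1.   ] jaw [ 0.03  -1.     0.002] yaw jaw deg -88.3 F [11.1  0.  -1. ] gap 0.0005 q [ 0.1   0.61  1.56 -0.    0.98  1.64]
scene {'point': [246.6, 194.0], 'confidence': 0.64} [0.51227257 0.06254291 0.074     ]
scene {'point': [209.3, 220.8], 'confidence': 0.4} [0.52497623 0.17327773 0.074     ]
```

```bash
python3 -m pendant '[[[0,0,0,0.012,0,0,1],[0,0,0,0.02,0,0.03,1],[0,0,0,0.02,0,0.07,0],[0,0,0,0.016,-0.03,0.075,-0.45],[0,0,0,0.01,-0.055,0.075,-0.45],[0,0,0.5,0.004,-0.0665,0.075,-0.45],[0,0,0.5,0.004,-0.0665,0.075,-0.45],[0,0,0.5,0.004,-0.0665,0.075,-0.45]]]'; python3 -c "
from h import *
st();cv2.imwrite('pics/w4.png',r.grab_frame('wrist'));cv2.imwrite('pics/s4.png',r.grab_frame('scene'))
for d in r.spot_point('lever_ball','scene')[:2]: print(d,back('scene',d['point'],.074))"
```

```text
t: 6.32
eef_pos: [0.5478, 0.1028, 0.1536]
tcp_rot: [0.509, 0.489, 0.51, -0.492]
wrist_force: [0.4, 0.0, -1.0]
finger_gap: 0.0382
t6.32 [0.5478 0.1028 0.1536] xaxis [-0.004 -0.002 -1.   ] jaw [ 0.038 -0.999  0.002] yaw jaw deg -87.8 F [ 0.4  0.  -1. ] gap 0.0382 q [-0.02  0.49  1.54 -0.    1.12  1.51]
{'point': [209.6, 218.7], 'confidence': 0.62} [0.52837851 0.16813895 0.074     ]
{'point': [311.8, 200.1], 'confidence': 0.58} [0.38722799 0.0013658  0.074     ]
```

View pics/w4.png

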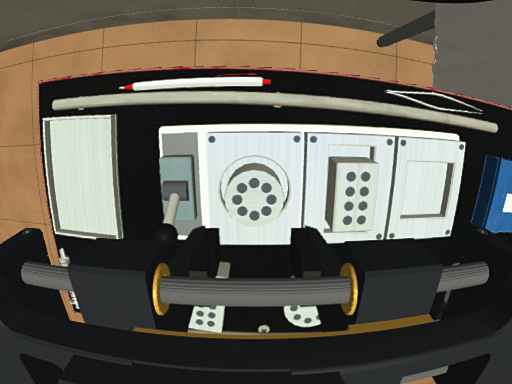

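View pics/s4.png

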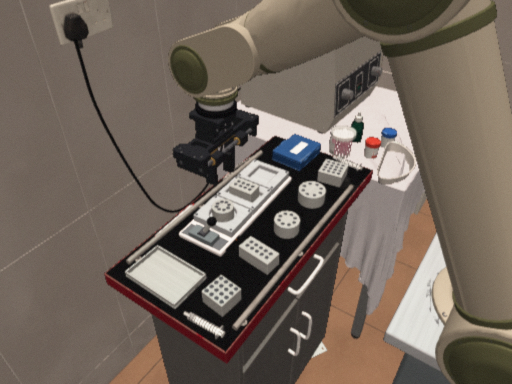

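```bash
python3 -c "
from h import *
for p,z in [((255,198),.054),((354,192),.054),((165,230),.074)]: print(back('wrist',p,z).round(4))
for n in ['block_round_56','block_square_52','block_oblong_76']:
  for cam in ['wrist']:
    for d in r.spot_point(n,cam)[:3]: print(n,np.round(d['point']),round(d['confidence'],2),back(cam,d['point'],.022).round(4))"
python3 -m pendant '[[[0,0,0,0,0,0,-0.45],[0,0,0,0,0,-0.02,-0.45],[0,0,0,0,0,-0.04,-0.45],[0,0,0,0,0,-0.06,-0.45],[0,0,0,0,0,-0.08,-0.45],[0,0,0,0,0,-0.09,-0.45],[0,0,0,0,0,-0.095,-0.45],[0,0,0,0,0,-0.095,-0.45]]]'
```

```text
[0.5485 0.1026 0.054 ]
[0.5566 0.0225 0.054 ]
[0.526  0.1709 0.074 ]
block_round_56 [253. 189.] 0.67 [0.5468 0.104  0.022 ]
block_round_56 [167. 235.] 0.25 [0.4968 0.186  0.022 ]
block_oblong_76 [343. 186.] 0.92 [0.5525 0.022  0.022 ]
block_oblong_76 [209. 288.] 0.69 [0.4389 0.1452 0.022 ]
t: 7.28
eef_pos: [0.5478, 0.1037, 0.0579]
tcp_rot: [0.509, 0.488, 0.511, -0.492]
wrist_force: [1.0, 1.0, 0.1]
finger_gap: 0.0639
```

```bash
python3 -m pendant '[[[0,0,0,0,0,0,0],[0,0,0,0,0,0,1],[0,0,0,0,0,0,1],[0,0,0,0,0,0,1],[0,0,0,0,0,0,1],[0,0,0,0,0,0,1],[0,0,0,0,0,0.005,1],[0,0,0,0,0,0.01,1]]]';python3 -m pendant '[[[0,0,0,0,0,0.02,1],[0,0,0,0,0,0.03,1],[0,0,0,0,0,0.035,1],[0,0,0,0,0.03,0.035,1],[0,0,0,0,0.06,0.035,1],[0,0,0,0,0.09,0.035,1],[0,0,0,0,0.12,0.035,1],[0,0,0,0.01,0.14,0.035,1]]]'
```

```text
t: 7.95
eef_pos: [0.5475, 0.1037, 0.068]
tcp_rot: [0.509, 0.488, 0.511, -0.492]
wrist_force: [0.5, -0.4, -2.0]
finger_gap: 0.0474
t: 8.62
eef_pos: [0.556, 0.2462, 0.1027]
tcp_rot: [0.509, 0.487, 0.512, -0.492]
wrist_force: [0.4, -0.3, -2.0]
finger_gap: 0.0475
```

```bash
python3 - <<'E'
from h import *
import pickle
c=pickle.load(open('w1.pkl','rb'));im=np.load('w1.npy')
a=rect('wrist',im,.014,.45,.65,.20,.35,3000,c);cv2.imwrite('pics/rect5.png',a);print(a.shape)
c=r.camera_info('wrist');im=r.grab_frame('wrist');cv2.imwrite('pics/w6.png',im)
E
```

```text
(600, 449, 3)
```

View pics/rect5.png

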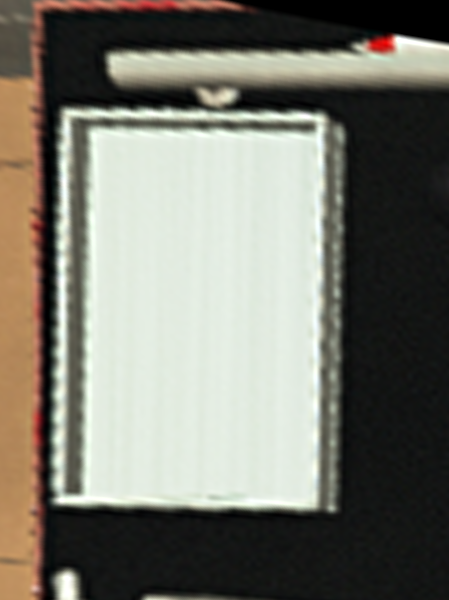

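View pics/w6.png

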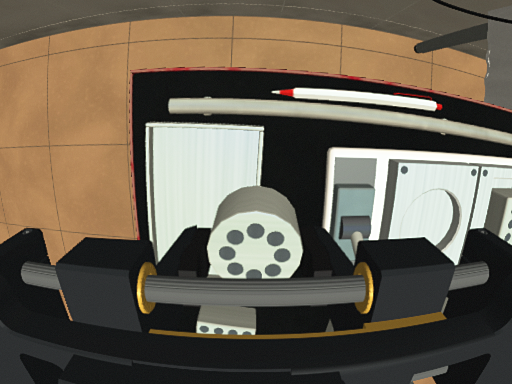

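```bash
python3 -m pendant '[[[0,0,0,0.012,0.02,0,1],[0,0,0,0.024,0.0395,0,1],[0,0,0,0.024,0.0395,-0.02,1],[0,0,0,0.024,0.0395,-0.04,1],[0,0,0,0.024,0.0395,-0.055,1],[0,0,0,0.024,0.0395,-0.0615,1],[0,0,0,0.024,0.0395,-0.0625,1],[0,0,0,0.024,0.0395,-0.0625,1]]]'
```

```text
t: 9.33
eef_pos: [0.5825, 0.2878, 0.0408]
tcp_rot: [0.51, 0.488, 0.511, -0.49]
wrist_force: [0.2, 0.1, 0.2]
finger_gap: 0.0469
```

```bash
python3 -m pendant '[[[0,0,0,0,0,-0.001,0.3],[0,0,0,0,0,-0.001,-0.3],[0,0,0,0,0,-0.001,-0.3],[0,0,0,0,0,-0.001,-0.3],[0,0,0,0,0,0.01,-0.3],[0,0,0,0,0,0.04,-0.3],[0,0,0,0,0,0.075,-0.3],[0,0,0,0,0,0.11,-0.3]]]';python3 -m pendant '[[[0,0,0,0,-0.03,0,-0.35],[0,0,0,0,-0.07,0,-0.35],[0,0,0,0,-0.105,0,-0.35],[0,0,0,0,-0.14,0,-0.35],[0,0,0,-0.02,-0.17,0,-0.35],[0,0,0,-0.03,-0.2,0,-0.35],[0,0,0,-0.03,-0.23,0,-0.35],[0,0,0,-0.031,-0.268,0,-0.35]]]'; python3 -c "
from h import *
st();c=r.camera_info('wrist');im=r.grab_frame('wrist');cv2.imwrite('pics/w7.png',im)
cv2.imwrite('pics/r7.png',rect('wrist',im,.034,.5,.63,-.1,.22,2500,c))"
```

```text
t: 10.0
eef_pos: [0.5821, 0.2877, 0.1526]
tcp_rot: [0.51, 0.488, 0.511, -0.49]
wrist_force: [0.3, 0.2, 0.7]
finger_gap: 0.057
t: 10.67
eef_pos: [0.5507, 0.0191, 0.1537]
tcp_rot: [0.51, 0.488, 0.512, -0.49]
wrist_force: [0.3, 0.3, -0.2]
finger_gap: 0.0592
t10.67 [0.5507 0.0191 0.1537] xaxis [-0.003 -0.    -1.   ] jaw [ 0.044 -0.999  0.   ] yaw jaw deg -87.5 F [ 0.3  0.3 -0.2] gap 0.0592 q [-0.18  0.48  1.56 -0.    1.11  1.35]
```

View pics/w7.png

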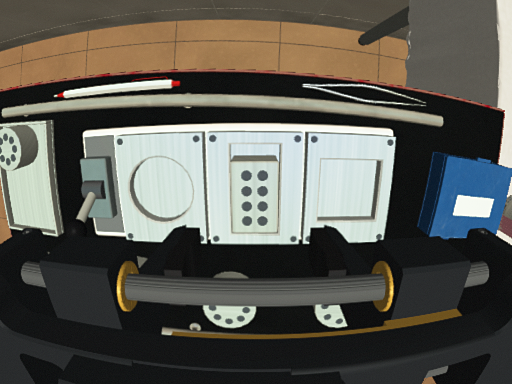

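View pics/r7.png

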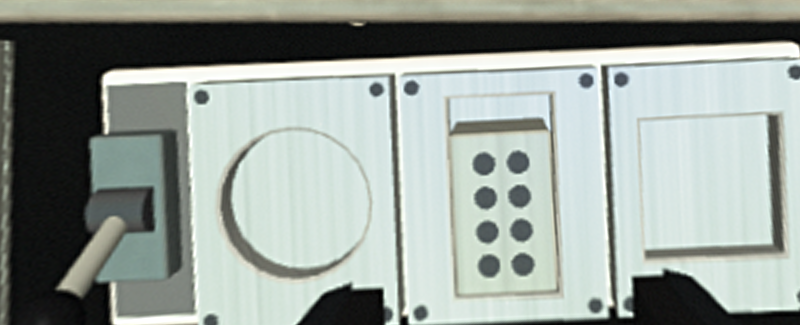

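```bash
python3 -m pendant '[[[0,0,0,0,0,-0.02,-0.35],[0,0,0,0,0,-0.04,-0.35],[0,0,0,0,0,-0.06,-0.35],[0,0,0,0,0,-0.08,-0.35],[0,0,0,0,0,-0.09,-0.35],[0,0,0,0,0,-0.095,-0.35],[0,0,0,0,0,-0.0955,-0.35],[0,0,0,0,0,-0.0955,0]]]';python3 -m pendant '[[[0,0,0,0,0,0,1],[0,0,0,0,0,0,1],[0,0,0,0,0,0,1],[0,0,0,0,0,0,1],[0,0,0,0,0,0,1],[0,0,0,0,0,0,1],[0,0,0,0,0,0,1],[0,0,0,0,0,0.01,1]]]';python3 -m pendant '[[[0,0,0,0,0,0.02,1],[0,0,0,0,0,0.035,1],[0,0,0,0,0,0.05,1],[0,0,0,0,0,0.065,1],[0,0,0,0,0,0.07,1],[0,0,0,0,0,0.07,1],[0,0,0,0,0.02,0.07,1],[0,0,0,0,0.05,0.07,1]]]'
```

```text
t: 11.38
eef_pos: [0.5515, 0.0129, 0.059]
tcp_rot: [0.51, 0.489, 0.51, -0.491]
wrist_force: [0.1, 0.1, -1.1]
finger_gap: 0.0546
t: 12.05
eef_pos: [0.5502, 0.0166, 0.0678]
tcp_rot: [0.507, 0.49, 0.512, -0.491]
wrist_force: [0.0, 18.5, -13.5]
finger_gap: 0.0377
t: 12.72
eef_pos: [0.5501, 0.0655, 0.1371]
tcp_rot: [0.507, 0.49, 0.511, -0.492]
wrist_force: [0.2, -0.4, -1.9]
finger_gap: 0.0379
```

```bash
python3 -m pendant '[[[0,0,0,0,0.035,0,1],[0,0,0,0,0.07,0,1],[0,0,0,0,0.105,0,1],[0,0,-1,-0.01,0.14,0,1],[0,0,-2,-0.02,0.175,0,1],[0,0,-3,-0.03,0.205,0,1],[0,0,-3,-0.03,0.22,0,1],[0,0,-3,-0.03,0.22,0,1]]]';python3 -c "
from h import *
st();c=r.camera_info('wrist');im=r.grab_frame('wrist');cv2.imwrite('pics/w8.png',im)"
```

```text
t: 13.38
eef_pos: [0.5193, 0.288, 0.1363]
tcp_rot: [-0.494, -0.502, -0.499, 0.504]
wrist_force: [0.5, 1.0, -1.7]
finger_gap: 0.0379
t13.38 [0.5193 0.288  0.1363] xaxis [-0.007  0.004 -1.   ] jaw [-0.013 -1.    -0.003] yaw jaw deg -90.7 F [ 0.5  1.  -1.7] gap 0.0379 q [0.31 0.58 1.43 0.01 1.13 1.89]
```

View pics/w8.png

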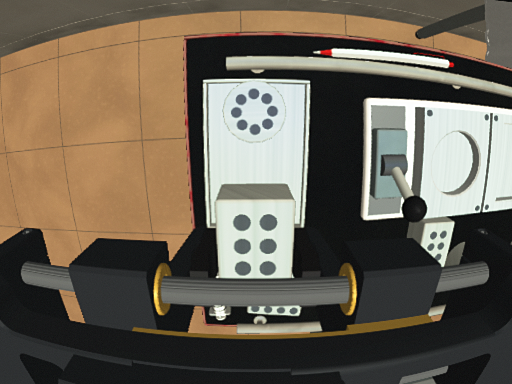

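```bash
python3 -c "
from h import *
print(back('wrist',(256,197),.131),back('wrist',(215,199),.131),back('wrist',(295,199),.131))
print(back('wrist',(254,112),.035),back('wrist',(255,80),.014),back('wrist',(256,226),.014))"
```

```text
[0.55042934 0.2842613  0.131     ] [0.5496734  0.30302703 0.131     ] [0.54924641 0.26644461 0.131     ]
[0.58660309 0.28531048 0.035     ] [0.61267251 0.28429361 0.014     ] [0.48627122 0.28502027 0.014     ]
```

```bash
python3 -m pendant '[[[0,0,0,0.001,-0.002,-0.03,1],[0,0,0,0.001,-0.002,-0.06,1],[0,0,0,0.001,-0.002,-0.08,1],[0,0,0,0.001,-0.002,-0.09,1],[0,0,0,0.001,-0.002,-0.094,1],[0,0,0,0.001,-0.002,-0.0955,1],[0,0,0,0.001,-0.002,-0.0955,1],[0,0,0,0.001,-0.002,-0.0955,1]]]'
```

```text
t: 14.1
eef_pos: [0.5216, 0.2838, 0.0416]
tcp_rot: [-0.494, -0.503, -0.498, 0.504]
wrist_force: [0.1, -0.1, -1.3]
finger_gap: 0.0377
```

```bash
python3 -m pendant '[[[0,0,0,0,0,-0.001,1],[0,0,0,0,0,-0.001,0],[0,0,0,0,0,-0.001,-0.2],[0,0,0,0,0,-0.001,-0.2],[0,0,0,0,0,0.015,-0.2],[0,0,0,0,0,0.05,-0.2],[0,0,0,0,0,0.09,-0.2],[0,0,0,0,0,0.13,-0.2]]]';python3 -m pendant '[[[0,0,0,-0.01,-0.02,0.02,-0.4],[0,0,0,-0.02,-0.04,0.04,-0.4],[0,0,0,-0.035,-0.065,0.06,-0.4],[0,0,0,-0.05,-0.09,0.08,-0.4],[0,0,0,-0.07,-0.115,0.10,-0.4],[0,0,0,-0.09,-0.14,0.12,-0.4],[0,0,0,-0.11,-0.165,0.135,-0.4],[0,0,0,-0.13,-0.19,0.15,-0.4]]]'; cat > look.py <<'E'
from h import *
import sys
c=r.camera_info('wrist');st();im=r.grab_frame('wrist');tag=sys.argv[1]
cv2.imwrite(f'pics/w{tag}.png',im);np.save('im.npy',im);import pickle;pickle.dump(c,open('im.pkl','wb'))
s=2500;x0,x1,y0,y1=.36,.48,-.24,.33
w=rect('wrist',im,.032,x0,x1,y0,y1,s,c);g=cv2.cvtColor(w,cv2.COLOR_BGR2GRAY)
cv2.imwrite(f'pics/row{tag}.png',cv2.resize(w,None,fx=.56,fy=.56,interpolation=cv2.INTER_AREA))
m=(g>150).astype(np.uint8);m=cv2.morphologyEx(m,cv2.MORPH_CLOSE,cv2.getStructuringElement(2,(25,25)));m=cv2.morphologyEx(m,cv2.MORPH_OPEN,np.ones((35,35)))
for k in cv2.findContours(m,0,1)[0]:
    (u,v),(ww,hh),ang=cv2.minAreaRect(k)
    if cv2.contourArea(k)>5000: print('x %.4f y %.4f'%(x1-v/s,y1-u/s),'size %.1f %.1f ang %.1f'%(ww/s*1e3,hh/s*1e3,ang),'eqdia %.1f'%(np.sqrt(cv2.contourArea(k)*4/np.pi)/s*1e3))
a=rect('wrist',im,.034,.47,.62,-.10,.22,2500,c);cv2.imwrite(f'pics/pl{tag}.png',a)
E
python3 look.py 9
```

```text
t: 14.77
eef_pos: [0.5212, 0.2837, 0.1731]
tcp_rot: [-0.494, -0.503, -0.499, 0.504]
wrist_force: [0.8, 0.2, -1.0]
finger_gap: 0.0525
t: 15.43
eef_pos: [0.39, 0.0929, 0.3241]
tcp_rot: [-0.494, -0.503, -0.498, 0.504]
wrist_force: [0.1, 0.2, 0.1]
finger_gap: 0.0617
t15.43 [0.39   0.0929 0.3241] xaxis [-0.005  0.003 -1.   ] jaw [-0.014 -1.    -0.003] yaw jaw deg -90.8 F [0.1 0.2 0.1] gap 0.0617 q [-0.06 -0.01  1.71  0.    1.45  1.52]
x 0.3666 y 0.0746 size 12.4 454.8 ang 90.0 eqdia 81.9
x 0.4232 y 0.0402 size 53.6 53.2 ang 90.0 eqdia 54.8
x 0.4234 y 0.2683 size 52.1 52.1 ang 5.7 eqdia 57.6
x 0.4265 y -0.1863 size 60.6 59.9 ang 81.6 eqdia 66.4
x 0.4282 y -0.0806 size 61.2 61.2 ang 90.0 eqdia 62.7
x 0.4474 y 0.1104 size 65.2 37.6 ang 90.0 eqdia 55.4
```

View pics/w9.png

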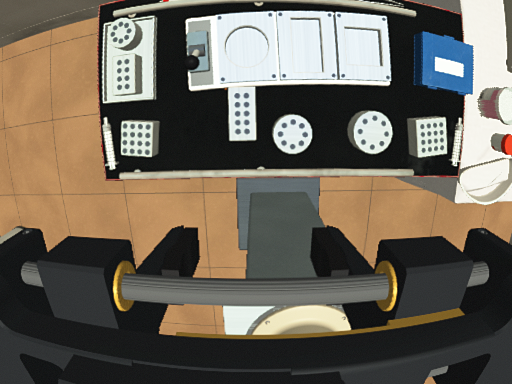

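View pics/pl9.png

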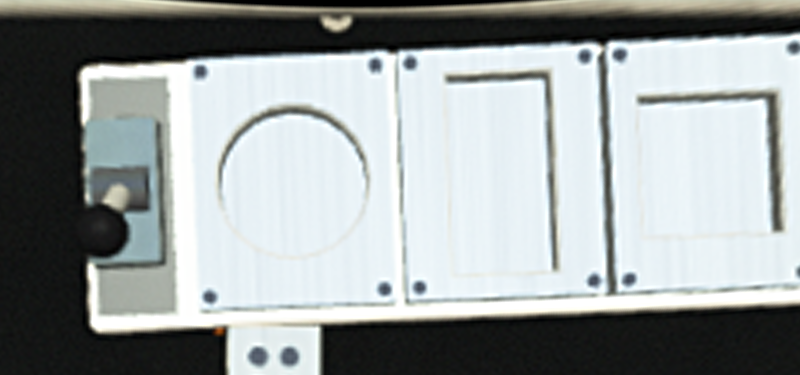

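```bash
cat > holes.py <<'E'
from h import *
import pickle,sys
def holes(im,c,z,x0,x1,y0,y1,s=4000,lo=2.0,hi=6.5,save=None):
    w=rect('wrist',im,z,x0,x1,y0,y1,s,c);g=cv2.GaussianBlur(cv2.cvtColor(w,cv2.COLOR_BGR2GRAY),(0,0),3)
    if save: cv2.imwrite(save,w)
    m=(g<150).astype(np.uint8);n,l,stt,ce=cv2.connectedComponentsWithStats(m)
    out=[]
    for i in range(1,n):
        a=stt[i,4];d=np.sqrt(4*a/np.pi)/s*1e3
        bw,bh=stt[i,2],stt[i,3]
        if lo<d<hi and .6<bw/bh<1.6: out.append((x1-(ce[i,1]+.5)/s,y1-(ce[i,0]+.5)/s,d))
    return np.array(out)
E
python3 - <<'E'
from holes import *
im=np.load('im.npy');c=pickle.load(open('im.pkl','rb'))
for n,z,b in [('tray rd',.035,(.56,.615,.255,.315)),('tray obl',.035,(.48,.556,.255,.315)),('obl76',.032,(.40,.50,.085,.145)),('rd56',.032,(.39,.46,.01,.07)),('sq52',.032,(.385,.46,.235,.30)),
  ('pl rd',.034,(.49,.61,.062,.145)),('pl ob',.034,(.49,.61,-.023,.061)),('pl sq',.034,(.49,.61,-.108,-.023))]:
    h=holes(im,c,z,*b);print(n,len(h),h[:,:2].mean(0).round(4),'mid',((h[:,:2].max(0)+h[:,:2].min(0))/2).round(4))
    if n in('obl76','sq52'or'') or n[:2]=='pl':print(h.round(4).tolist(), cv2.minAreaRect((h[:,:2]*1e3).astype(np.float32)))
E
```

```text
Traceback (most recent call last):
IndexError: too many indices for array: array is 1-dimensional, but 2 were indexed
```

```bash
sed -i 's/hi=6.5/hi=9/; s/(g<150)/(g<165)/' holes.py; python3 - <<'E'
from holes import *
im=np.load('im.npy');c=pickle.load(open('im.pkl','rb'))
for n,z,b in [('tray rd',.035,(.56,.615,.255,.315)),('tray obl',.035,(.48,.556,.255,.315)),('obl76',.032,(.40,.50,.085,.145)),('rd56',.032,(.39,.46,.01,.07)),('sq52',.032,(.385,.46,.235,.30)),
  ('pl rd',.034,(.49,.61,.062,.145)),('pl ob',.034,(.49,.61,-.023,.061)),('pl sq',.034,(.49,.61,-.108,-.023))]:
    h=holes(im,c,z,*b,save='pics/h_%s.png'%n.replace(' ','_'))
    if len(h)==0: print(n,'none');continue
    print(n,len(h),h[:,:2].mean(0).round(4),'mid',((h[:,:2].max(0)+h[:,:2].min(0))/2).round(4))
    if n in('obl76','sq52') or n[:2]=='pl':print(h.round(4).tolist(), cv2.minAreaRect((h[:,:2]*1e3).astype(np.float32)))
E
```

```text
tray rd 8 [0.5862 0.2878] mid [0.5862 0.2878]
tray obl 8 [0.5208 0.2838] mid [0.5207 0.2839]
obl76 10 [0.4524 0.1104] mid [0.4524 0.1104]
[[0.4775, 0.1168, 7.4315], [0.4774, 0.1042, 7.3993], [0.4649, 0.1167, 7.4154], [0.4648, 0.1042, 7.3669], [0.4523, 0.1167, 7.3615], [0.4524, 0.1042, 7.4529], [0.4398, 0.1167, 7.2855], [0.4398, 0.1043, 7.3561], [0.4273, 0.1166, 7.5219], [0.4273, 0.1041, 7.41]] ((452.3710021972656, 110.43003845214844), (50.20884323120117, 12.593125343322754), 0.07726314663887024)
rd56 8 [0.4227 0.0399] mid [0.4227 0.0399]
sq52 16 [0.4228 0.2688] mid [0.4228 0.2687]
[[0.4434, 0.2856, 7.4261], [0.442, 0.2731, 7.5166], [0.4408, 0.2605, 7.6113], [0.4394, 0.2481, 7.5219], [0.4309, 0.2868, 7.5378], [0.4297, 0.2741, 7.7922], [0.4284, 0.262, 7.6322], [0.4269, 0.2495, 7.6218], [0.4187, 0.2881, 7.5536], [0.4174, 0.2757, 7.4368], [0.4159, 0.2633, 7.5536], [0.4146, 0.2508, 7.5694], [0.4062, 0.2893, 7.5641], [0.4048, 0.277, 7.7563], [0.4034, 0.2646, 7.3453], [0.4022, 0.2522, 7.5747]] ((422.7781066894531, 268.81146240234375), (37.68946838378906, 37.61606216430664), 84.01842498779297)
pl rd 4 [0.5476 0.1029] mid [0.5475 0.103 ]
[[0.5939, 0.0698, 5.062], [0.5912, 0.1398, 5.0305], [0.5043, 0.0661, 4.9023], [0.5011, 0.136, 4.9346]] ((547.6453857421875, 102.94061279296875), (90.18214416503906, 70.02029418945312), 2.4019646644592285)
pl ob 4 [0.5512 0.0191] mid [0.5511 0.0191]
[[0.5973, -0.0139, 4.9346], [0.5947, 0.0559, 5.0384], [0.5077, -0.0177, 4.8779], [0.5049, 0.0521, 4.7288]] ((551.1857299804688, 19.094871520996094), (89.9476318359375, 69.84195709228516), 2.37650203704834)
pl sq 4 [ 0.5546 -0.0648] mid [ 0.5545 -0.0647]
[[0.6008, -0.0978, 4.9185], [0.598, -0.0279, 5.1167], [0.5112, -0.1016, 5.2168], [0.5082, -0.0318, 4.8942]] ((554.56298828125, -64.79116821289062), (89.88700103759766, 69.95993041992188), 2.4347641468048096)
```

View pics/h_tray_rd.png

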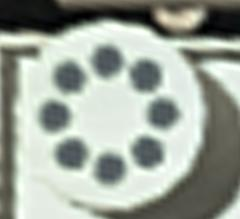

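```bash
python3 -m pendant '[[[0,0,0,0.015,0.005,-0.035,-0.23],[0,0,0,0.03,0.01,-0.07,-0.23],[0,0,0.8,0.045,0.014,-0.105,-0.23],[0,0,0.8,0.06,0.0175,-0.14,-0.23],[0,0,0.8,0.0624,0.0175,-0.175,-0.23],[0,0,0.8,0.0624,0.0175,-0.2,-0.23],[0,0,0.8,0.0624,0.0175,-0.2,-0.23],[0,0,0.8,0.0624,0.0175,-0.2,-0.23]]]'; python3 -c "
from h import *
st()"
```

```text
t: 16.15
eef_pos: [0.4508, 0.108, 0.127]
tcp_rot: [-0.499, -0.5, -0.501, 0.501]
wrist_force: [-0.6, -0.6, 1.1]
finger_gap: 0.0542
t16.15 [0.4508 0.108  0.127 ] xaxis [-0.003  0.001 -1.   ] jaw [-0.001 -1.    -0.001] yaw jaw deg -90.1 F [-0.6 -0.6  1.1] gap 0.0542 q [-0.02  0.34  1.84  0.    0.96  1.55]
```

```bash
python3 -m pendant '[[[0,0,0,0.0015,0.0025,-0.02,-0.23],[0,0,0,0.0015,0.0025,-0.045,-0.23],[0,0,0,0.0015,0.0025,-0.065,-0.23],[0,0,0,0.0015,0.0025,-0.08,-0.23],[0,0,0,0.0015,0.0025,-0.086,-0.23],[0,0,0,0.0015,0.0025,-0.088,-0.23],[0,0,0,0.0015,0.0025,-0.088,-0.23],[0,0,0,0.0015,0.0025,-0.088,-0.23]]]'
```

```text
t: 16.82
eef_pos: [0.4532, 0.1105, 0.0404]
tcp_rot: [0.499, 0.501, 0.5, -0.5]
wrist_force: [0.1, -0.0, 0.6]
finger_gap: 0.0543
```

```bash
python3 -m pendant '[[[0,0,0,-0.0005,0,-0.0015,-0.23],[0,0,0,-0.0005,0,-0.0015,0.5],[0,0,0,-0.0005,0,-0.0015,1],[0,0,0,-0.0005,0,-0.0015,1],[0,0,0,-0.0005,0,-0.0015,1],[0,0,0,-0.0005,0,-0.0015,1],[0,0,0,-0.0005,0,-0.0015,1],[0,0,0,-0.0005,0,-0.0015,1]]]';python3 -m pendant '[[[0,0,0,0,0,0.015,1],[0,0,0,0,0,0.03,1],[0,0,0,0,0,0.05,1],[0,0,0,0,0,0.07,1],[0,0,1,0.02,-0.02,0.085,1],[0,0,2,0.045,-0.045,0.085,1],[0,0,2.4,0.07,-0.065,0.085,1],[0,0,2.4,0.085,-0.075,0.085,1]]]'
```

```text
t: 17.48
eef_pos: [0.4529, 0.1105, 0.0393]
tcp_rot: [0.5, 0.501, 0.5, -0.5]
wrist_force: [-0.7, -0.6, 4.6]
finger_gap: 0.0379
t: 18.15
eef_pos: [0.5396, 0.0332, 0.1242]
tcp_rot: [0.51, 0.49, 0.51, -0.49]
wrist_force: [-0.2, -0.4, -2.3]
finger_gap: 0.0378
```

```bash
python3 -m pendant '[[[0,0,0,0.006,-0.007,-0.01,1],[0,0,0,0.012,-0.014,-0.02,1],[0,0,0,0.012,-0.014,-0.03,1],[0,0,0,0.012,-0.014,-0.036,1],[0,0,0,0.012,-0.014,-0.036,1],[0,0,0,0.012,-0.014,-0.036,1],[0,0,0,0.012,-0.014,-0.036,1],[0,0,0,0.012,-0.014,-0.036,1]]]';python3 -c "
from h import *
import pickle
st();c=r.camera_info('wrist');im=r.grab_frame('wrist');np.save('im.npy',im);pickle.dump(c,open('im.pkl','wb'));cv2.imwrite('pics/w10.png',im)"
```

```text
t: 18.82
eef_pos: [0.5517, 0.0196, 0.0888]
tcp_rot: [0.51, 0.49, 0.51, -0.489]
wrist_force: [-0.4, -0.5, -3.6]
finger_gap: 0.0376
t18.82 [0.5517 0.0196 0.0888] xaxis [ 0.002  0.    -1.   ] jaw [ 0.04  -0.999 -0.   ] yaw jaw deg -87.7 F [-0.4 -0.5 -3.6] gap 0.0376 q [-0.18  0.56  1.61  0.    0.96  1.35]
```

View pics/w10.png

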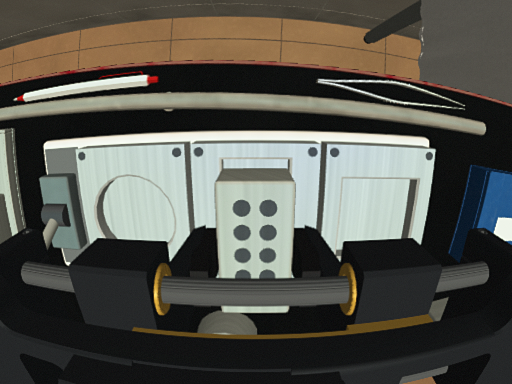

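```bash
python3 -c "
from h import *
for p in [(242,208),(268,208),(242,233),(268,233),(242,255),(268,255)]: print(back('wrist',p,.0818).round(4))
c=r.camera_info('wrist')
import numpy as np
print(back('wrist',(254,182),.0818).round(4))"
```

```text
[0.5762 0.0255 0.0818]
[0.5767 0.0134 0.0818]
[0.5634 0.0252 0.0818]
[0.564  0.0127 0.0818]
[0.5514 0.0249 0.0818]
[0.552  0.012  0.0818]
[0.5889 0.0205 0.0818]
```

```bash
python3 -m pendant '[[[0,0,0,-0.0005,-0.0003,-0.006,1],[0,0,0,-0.0005,-0.0003,-0.01,1],[0,0,0,-0.0005,-0.0003,-0.014,1],[0,0,0,-0.0005,-0.0003,-0.018,1],[0,0,0,-0.0005,-0.0003,-0.021,1],[0,0,0,-0.0005,-0.0003,-0.024,1],[0,0,0,-0.0005,-0.0003,-0.026,1],[0,0,0,-0.0005,-0.0003,-0.027,1]]]'
```

```text
t: 19.53
eef_pos: [0.5511, 0.0192, 0.0614]
tcp_rot: [0.51, 0.49, 0.51, -0.489]
wrist_force: [0.1, -0.9, -2.5]
finger_gap: 0.0373
```

```bash
python3 -m pendant '[[[0,0,0,0,0,-0.0005,1],[0,0,0,0,0,-0.0005,0.1],[0,0,0,0,0,-0.0005,-0.15],[0,0,0,0,0,-0.0005,-0.2],[0,0,0,0,0,-0.0005,-0.2],[0,0,0,0,0,0.02,-0.2],[0,0,0,0,0,0.05,-0.2],[0,0,0,0,0,0.09,-0.2]]]';python3 -m pendant '[[[0,0,0,-0.02,0.005,0.03,-0.6],[0,0,0,-0.045,0.01,0.05,-0.6],[0,0,0,-0.07,0.015,0.07,-0.6],[0,0,0,-0.1,0.02,0.09,-0.6],[0,0,0,-0.13,0.02,0.11,-0.6],[0,0,0,-0.15,0.02,0.12,-0.6],[0,0,0,-0.15,0.02,0.12,-0.6],[0,0,0,-0.15,0.02,0.12,-0.6]]]'
python3 look.py 11; cat > m.py <<'E'
from holes import *
im=np.load('im.npy');c=pickle.load(open('im.pkl','rb'))
for n,z,b in [('tray rd',.035,(.56,.615,.255,.315)),('tray obl',.035,(.48,.556,.255,.315)),('well ob',.054,(.49,.61,-.012,.046)),('well rd',.054,(.51,.585,.07,.135)),('well sq',.054,(.52,.588,-.098,-.03)),('rd56',.032,(.39,.46,.01,.07)),('sq52',.032,(.385,.46,.235,.30)),
  ('pl rd',.034,(.49,.61,.062,.145)),('pl ob',.034,(.49,.61,-.023,.061)),('pl sq',.034,(.49,.61,-.108,-.023))]:
    h=holes(im,c,z,*b,save='pics/h_%s.png'%n.replace(' ','_'))
    if len(h)<4: print(n,len(h));continue
    (a,bb),(w,l),g=cv2.minAreaRect((h[:,:2]*1e3).astype(np.float32))
    print(n,len(h),h[:,:2].mean(0).round(4),'rect %.1f %.1f  %.1f %.1f ang %.1f'%(a,bb,w,l,g))
E
python3 m.py
```

```text
t: 20.2
eef_pos: [0.55, 0.0194, 0.1506]
tcp_rot: [0.509, 0.49, 0.511, -0.49]
wrist_force: [0.5, 0.2, 0.4]
finger_gap: 0.0531
t: 20.87
eef_pos: [0.4, 0.0393, 0.2713]
tcp_rot: [0.509, 0.49, 0.51, -0.49]
wrist_force: [0.2, -0.4, -0.4]
finger_gap: 0.0703
t20.87 [0.4    0.0393 0.2713] xaxis [-0.001  0.001 -1.   ] jaw [ 0.04  -0.999 -0.001] yaw jaw deg -87.7 F [ 0.2 -0.4 -0.4] gap 0.0703 q [-0.2   0.03  1.81  0.    1.3   1.34]
x 0.3670 y 0.0724 size 13.2 456.8 ang 90.0 eqdia 85.0
x 0.4234 y 0.0400 size 53.2 52.8 ang 90.0 eqdia 54.5
x 0.4236 y 0.2693 size 54.4 52.1 ang 6.3 eqdia 57.9
x 0.4264 y -0.1866 size 60.4 59.4 ang 81.6 eqdia 66.2
x 0.4280 y -0.0808 size 61.6 60.8 ang 90.0 eqdia 62.6
x 0.4204 y 0.3150 size 30.0 80.8 ang -0.0 eqdia 50.0
tray rd 9 [0.5878 0.2901] rect 590.2 289.7  34.1 25.3 ang 25.8
tray obl 8 [0.5207 0.2838] rect 520.7 283.8  12.6 37.5 ang 89.2
well ob 11 [0.5535 0.0207] rect 555.3 20.1  61.2 23.7 ang 15.7
well rd 1
well sq 0
rd56 8 [0.4226 0.0398] rect 422.7 39.7  32.3 32.4 ang 21.6
sq52 16 [0.4227 0.2688] rect 422.7 268.8  37.5 37.5 ang 84.0
pl rd 4 [0.5477 0.1029] rect 547.7 102.9  90.1 70.0 ang 2.3
pl ob 15 [0.5564 0.0194] rect 551.1 18.9  89.8 70.0 ang 2.4
pl sq 4 [ 0.5545 -0.0649] rect 554.5 -64.9  90.0 69.9 ang 2.4
```

View pics/w11.png

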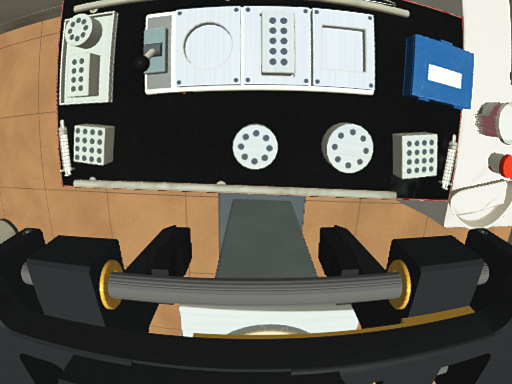

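```bash
python3 -m pendant '[[[0,0,0,0.01,0,-0.035,-0.6],[0,0,0,0.0227,0.0005,-0.07,-0.6],[0,0,0,0.0227,0.0005,-0.1,-0.6],[0,0,0,0.0227,0.0005,-0.13,-0.6],[0,0,0,0.0227,0.0005,-0.15,-0.6],[0,0,0,0.0227,0.0005,-0.16,-0.6],[0,0,0,0.0227,0.0005,-0.16,-0.6],[0,0,0,0.0227,0.0005,-0.16,-0.6]]]';python3 -c "
from h import *
st()"
```

```text
t: 21.58
eef_pos: [0.4233, 0.0397, 0.1099]
tcp_rot: [0.508, 0.489, 0.511, -0.491]
wrist_force: [0.3, 0.3, -0.1]
finger_gap: 0.0704
t21.58 [0.4233 0.0397 0.1099] xaxis [-0.004  0.002 -1.   ] jaw [ 0.039 -0.999 -0.002] yaw jaw deg -87.7 F [ 0.3  0.3 -0.1] gap 0.0704 q [-0.18  0.3   1.97  0.    0.88  1.35]
```

```bash
python3 -m pendant '[[[0,0,0,-0.0006,0,-0.02,-0.6],[0,0,0,-0.0006,0,-0.04,-0.6],[0,0,0,-0.0006,0,-0.055,-0.6],[0,0,0,-0.0006,0,-0.065,-0.6],[0,0,0,-0.0006,0,-0.07,-0.6],[0,0,0,-0.0006,0,-0.071,-0.6],[0,0,0,-0.0006,0,-0.071,-0.6],[0,0,0,-0.0006,0,-0.071,-0.6]]]';python3 -m pendant '[[[0,0,0,0,0,0,0],[0,0,0,0,0,0,1],[0,0,0,0,0,0,1],[0,0,0,0,0,0,1],[0,0,0,0,0,0,1],[0,0,0,0,0,0,1],[0,0,0,0,0,0,1],[0,0,0,0,0,0,1]]]'
```

```text
t: 22.25
eef_pos: [0.4233, 0.0397, 0.0396]
tcp_rot: [0.509, 0.49, 0.511, -0.49]
wrist_force: [0.4, 0.8, -0.4]
finger_gap: 0.0704
t: 22.92
eef_pos: [0.4237, 0.0396, 0.0401]
tcp_rot: [0.509, 0.49, 0.51, -0.49]
wrist_force: [-1.2, -0.2, 6.5]
finger_gap: 0.0552
```

```bash
python3 -m pendant '[[[0,0,0,0,0,0.015,1],[0,0,0,0,0,0.03,1],[0,0,0,0,0,0.05,1],[0,0,0,0.01,0.005,0.065,1],[0,0,0,0.035,0.02,0.07,1],[0,0,0,0.065,0.035,0.07,1],[0,0,0,0.095,0.05,0.07,1],[0,0,0,0.124,0.0634,0.07,1]]]';python3 -m pendant '[[[0,0,0,0,0,-0.01,1],[0,0,0,0,0,-0.02,1],[0,0,0,0,0,-0.021,1],[0,0,0,0,0,-0.021,1],[0,0,0,0,0,-0.021,1],[0,0,0,0,0,-0.021,1],[0,0,0,0,0,-0.021,1],[0,0,0,0,0,-0.021,1]]]';python3 -c "
from h import *
import pickle
st();c=r.camera_info('wrist');im=r.grab_frame('wrist');np.save('im.npy',im);pickle.dump(c,open('im.pkl','wb'));cv2.imwrite('pics/w12.png',im)
z=r.observe()['eef_pos'][2]-.0075
cv2.imwrite('pics/r12.png',rect('wrist',im,z,.52,.60,.06,.15,5000,c))"
```

```text
t: 23.58
eef_pos: [0.5487, 0.1041, 0.11]
tcp_rot: [0.509, 0.49, 0.511, -0.49]
wrist_force: [-0.0, -0.4, -1.8]
finger_gap: 0.0553
t: 24.25
eef_pos: [0.5487, 0.1039, 0.0895]
tcp_rot: [0.509, 0.49, 0.51, -0.49]
wrist_force: [0.1, -0.1, -2.7]
finger_gap: 0.0552
t24.25 [0.5487 0.1039 0.0895] xaxis [-0.001  0.001 -1.   ] jaw [ 0.039 -0.999 -0.001] yaw jaw deg -87.7 F [ 0.1 -0.1 -2.7] gap 0.0552 q [-0.02  0.57  1.59  0.    0.98  1.51]
```

View pics/r12.png

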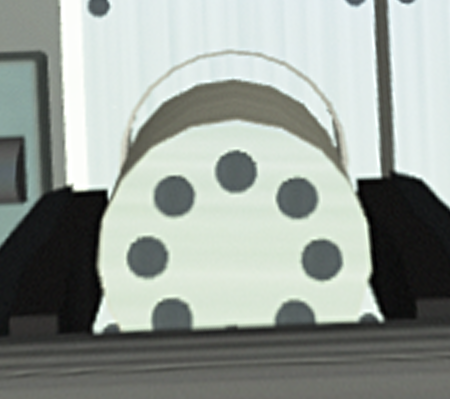

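View pics/w12.png

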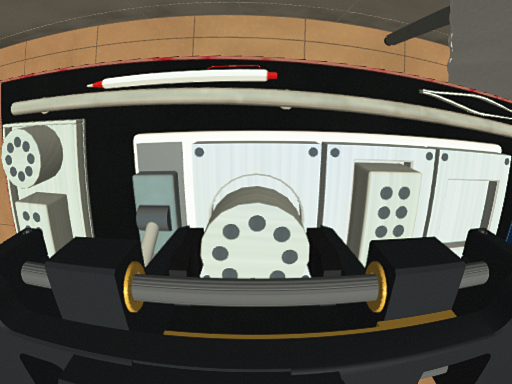

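```bash
python3 -m pendant '[[[0,0,0,-0.0006,-0.0005,-0.006,1],[0,0,0,-0.0006,-0.0005,-0.01,1],[0,0,0,-0.0006,-0.0005,-0.014,1],[0,0,0,-0.0006,-0.0005,-0.018,1],[0,0,0,-0.0006,-0.0005,-0.021,1],[0,0,0,-0.0006,-0.0005,-0.024,1],[0,0,0,-0.0006,-0.0005,-0.026,1],[0,0,0,-0.0006,-0.0005,-0.027,1]]]'
```

```text
t: 24.97
eef_pos: [0.548, 0.1035, 0.0621]
tcp_rot: [0.509, 0.49, 0.511, -0.49]
wrist_force: [-4.7, -1.3, 7.9]
finger_gap: 0.0552
```

```bash
python3 -m pendant '[[[0,0,0,0,0,0,0.1],[0,0,0,0,0,0,-0.45],[0,0,0,0,0,0,-0.5],[0,0,0,0,0,0,-0.5],[0,0,0,0,0,0,-0.5],[0,0,0,0,0,0.02,-0.5],[0,0,0,0,0,0.05,-0.5],[0,0,0,0,0,0.09,-0.5]]]';python3 -m pendant '[[[0,0,0,-0.02,0.005,0.03,-0.45],[0,0,0,-0.045,0.01,0.05,-0.45],[0,0,0,-0.07,0.015,0.07,-0.45],[0,0,0,-0.1,0.02,0.09,-0.45],[0,0,1,-0.13,0.03,0.11,-0.45],[0,0,2,-0.15,0.04,0.12,-0.45],[0,0,3,-0.15,0.05,0.12,-0.45],[0,0,3.7,-0.15,0.05,0.12,-0.45]]]'
python3 look.py 13;python3 m.py
```

```text
t: 25.63
eef_pos: [0.5469, 0.1034, 0.1514]
tcp_rot: [0.508, 0.489, 0.512, -0.491]
wrist_force: [1.3, 0.2, 0.2]
finger_gap: 0.0661
t: 26.3
eef_pos: [0.3966, 0.1545, 0.2722]
tcp_rot: [0.525, 0.472, 0.527, -0.473]
wrist_force: [0.4, -0.2, -0.0]
finger_gap: 0.0639
t26.30 [0.3966 0.1545 0.2722] xaxis [-0.004  0.001 -1.   ] jaw [ 0.106 -0.994 -0.002] yaw jaw deg -83.9 F [ 0.4 -0.2 -0. ] gap 0.0639 q [0.09 0.08 1.75 0.   1.31 1.56]
x 0.3672 y 0.0780 size 453.6 13.6 ang -0.0 eqdia 85.1
x 0.4236 y 0.2683 size 51.9 52.4 ang 6.1 eqdia 57.5
x 0.4284 y -0.0804 size 61.6 60.8 ang 90.0 eqdia 62.7
x 0.4220 y -0.1968 size 79.2 85.6 ang 90.0 eqdia 77.4
tray rd 5 [0.5798 0.2875] rect 579.6 287.5  13.5 27.0 ang 1.3
tray obl 8 [0.5209 0.2836] rect 520.9 283.7  12.6 37.5 ang 89.5
well ob 12 [0.5503 0.0148] rect 547.3 9.5  84.7 31.1 ang 2.3
well rd 8 [0.547  0.1031] rect 547.0 103.1  32.3 32.2 ang 66.3
well sq 0
rd56 0
sq52 16 [0.4229 0.2686] rect 422.9 268.7  37.7 37.6 ang 83.9
pl rd 12 [0.5504 0.1008] rect 547.8 103.0  90.0 70.1 ang 2.4
pl ob 14 [0.5544 0.0131] rect 551.3 19.1  89.8 69.9 ang 2.4
pl sq 4 [ 0.5546 -0.0647] rect 554.7 -64.7  89.9 69.9 ang 2.4
```

View pics/w13.png

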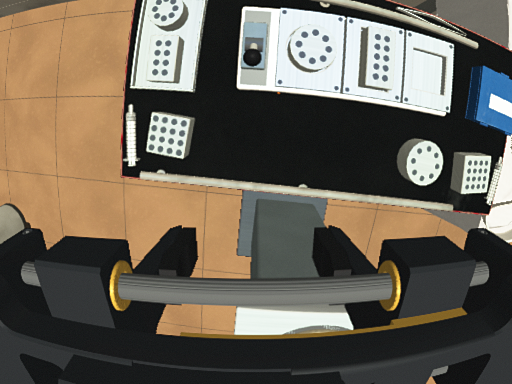

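View pics/pl13.png

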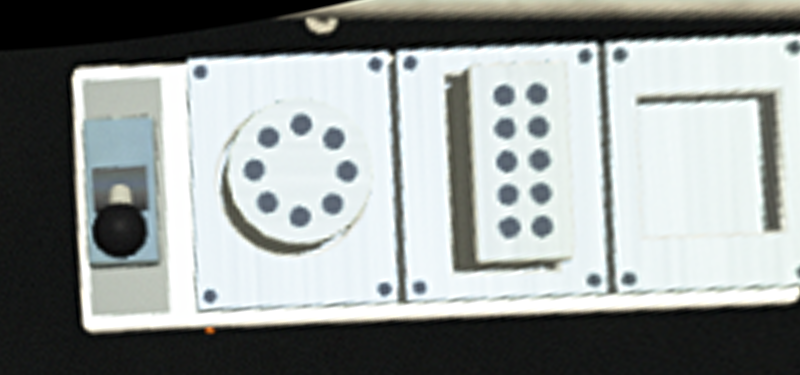

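```bash
python3 - <<'E'
from h import *
import pickle
c1=pickle.load(open('w1.pkl','rb'));c2=pickle.load(open('im.pkl','rb'))
for a,b in [((110/1.5,179/1.5),(131,107)),((118/1.5,250/1.5),(132,165))]:
    for z in (0,.01,.02,.03,.04): print(z,back('wrist',a,z,c1)[:2].round(4),back('wrist',b,z,c2)[:2].round(4))
im=r.grab_frame('scene');cv2.imwrite('pics/s14.png',cv2.resize(im[220:384,100:330],None,fx=3,fy=3))
E
```

```text
0 [0.4539 0.3385] [0.4554 0.3342]
0.01 [0.454  0.3316] [0.4557 0.3298]
0.02 [0.454  0.3247] [0.456  0.3254]
0.03 [0.454  0.3178] [0.4562 0.3211]
0.04 [0.4541 0.3109] [0.4565 0.3167]
0 [0.3716 0.3357] [0.3725 0.3294]
0.01 [0.3734 0.3288] [0.3749 0.3251]
0.02 [0.3753 0.322 ] [0.3773 0.3208]
0.03 [0.3772 0.3151] [0.3797 0.3166]
0.04 [0.3791 0.3083] [0.382  0.3123]
```

View pics/s14.png

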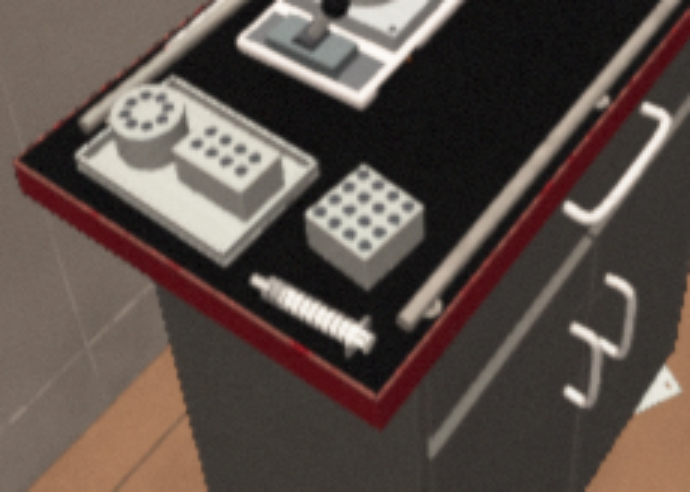

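```bash
python3 -m pendant '[[[0,0,6.5,0.003,0.015,0,-0.37],[0,0,13,0.006,0.03,0,-0.37],[0,0,20,0.01,0.045,-0.01,-0.37],[0,0,27,0.014,0.06,-0.02,-0.37],[0,0,34,0.018,0.075,-0.03,-0.37],[0,0,41,0.022,0.09,-0.04,-0.37],[0,0,48,0.026,0.105,-0.05,-0.37],[0,0,54,0.0263,0.114,-0.06,-0.37]]]';python3 -c "
from h import *
st()"
```

```text
t: 27.07
eef_pos: [0.4246, 0.2679, 0.2091]
tcp_rot: [0.682, 0.179, 0.685, -0.184]
wrist_force: [0.5, -0.1, 0.1]
finger_gap: 0.06
t27.07 [0.4246 0.2679 0.2091] xaxis [-0.006 -0.006 -1.   ] jaw [ 0.869 -0.495 -0.002] yaw jaw deg -29.7 F [ 0.5 -0.1  0.1] gap 0.0600 q [ 0.33  0.31  1.64 -0.    1.2   0.85]
```

```bash
python3 -m pendant '[[[0,0,6,-0.0017,0.0008,-0.03,-0.37],[0,0,12,-0.0017,0.0008,-0.06,-0.37],[0,0,18,-0.0017,0.0008,-0.08,-0.37],[0,0,23.6,-0.0017,0.0008,-0.1,-0.37],[0,0,23.6,-0.0017,0.0008,-0.11,-0.37],[0,0,23.6,-0.0017,0.0008,-0.11,-0.37],[0,0,23.6,-0.0017,0.0008,-0.11,-0.37],[0,0,23.6,-0.0017,0.0008,-0.11,-0.37]]]';python3 -c "
from h import *
st();c=r.camera_info('wrist');im=r.grab_frame('wrist');cv2.imwrite('pics/w15.png',im)"
```

```text
t: 27.73
eef_pos: [0.4237, 0.2687, 0.0999]
tcp_rot: [0.706, 0.036, 0.707, -0.041]
wrist_force: [0.4, 0.2, 0.3]
finger_gap: 0.0607
t27.73 [0.4237 0.2687 0.0999] xaxis [-0.002 -0.007 -1.   ] jaw [ 0.994 -0.108 -0.001] yaw jaw deg -6.2 F [0.4 0.2 0.3] gap 0.0607 q [ 0.33  0.46  1.75 -0.01  0.93  0.45]
```

View pics/w15.png

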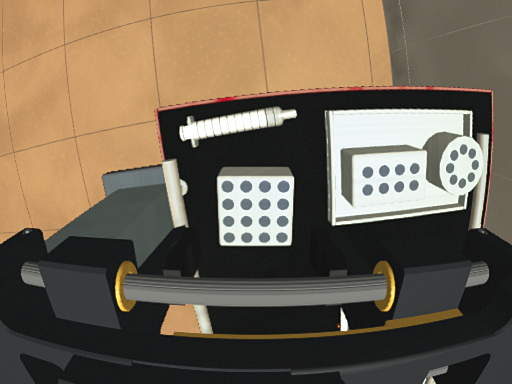

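```bash
python3 - <<'E'
from holes import *
c=r.camera_info('wrist');im=cv2.imread('pics/w15.png')
h=holes(im,c,.032,.385,.46,.235,.30);print(len(h),h[:,:2].mean(0),cv2.minAreaRect((h[:,:2]*1e3).astype(np.float32)))
E
python3 -m pendant '[[[0,0,0,-0.0007,0,-0.015,-0.37],[0,0,0,-0.0007,0,-0.03,-0.37],[0,0,0,-0.0007,0,-0.04,-0.37],[0,0,0,-0.0007,0,-0.05,-0.37],[0,0,0,-0.0007,0,-0.056,-0.37],[0,0,0,-0.0007,0,-0.06,-0.37],[0,0,0,-0.0007,0,-0.0605,-0.37],[0,0,0,-0.0007,0,-0.0605,-0.37]]]'
```

```text
16 [0.42328041 0.2684513 ] ((423.2812805175781, 268.46295166015625), (37.46718978881836, 37.57111740112305), 83.94798278808594)
t: 28.45
eef_pos: [0.4231, 0.2689, 0.0398]
tcp_rot: [0.706, 0.036, 0.706, -0.041]
wrist_force: [0.1, -0.1, -0.1]
finger_gap: 0.0601
```

```bash
python3 -m pendant '[[[0,0,0,0,0,-0.0005,0],[0,0,0,0,0,-0.0005,1],[0,0,0,0,0,-0.0005,1],[0,0,0,0,0,-0.0005,1],[0,0,0,0,0,-0.0005,1],[0,0,0,0,0,-0.0005,1],[0,0,0,0,0,-0.0005,1],[0,0,0,0,0,-0.0005,1]]]';python3 -m pendant '[[[0,0,0,0,0,0.015,1],[0,0,0,0,0,0.03,1],[0,0,0,0,0,0.05,1],[0,0,0,0,-0.01,0.07,1],[0,0,2,0.01,-0.035,0.085,1],[0,0,4,0.02,-0.065,0.09,1],[0,0,6,0.03,-0.1,0.09,1],[0,0,8.6,0.045,-0.13,0.09,1]]]'
```

```text
t: 29.12
eef_pos: [0.4235, 0.269, 0.0397]
tcp_rot: [0.706, 0.036, 0.706, -0.041]
wrist_force: [0.9, 0.4, 6.1]
finger_gap: 0.0516
t: 29.78
eef_pos: [0.4677, 0.1374, 0.1295]
tcp_rot: [0.707, -0.018, 0.707, 0.013]
wrist_force: [0.3, 0.3, -2.6]
finger_gap: 0.0518
```

```bash
python3 -m pendant '[[[0,0,0,0.015,-0.035,0,1],[0,0,0,0.03,-0.07,0,1],[0,0,0,0.045,-0.105,0,1],[0,0,0,0.06,-0.14,0,1],[0,0,0,0.075,-0.175,0,1],[0,0,0,0.087,-0.202,0,1],[0,0,0,0.087,-0.202,-0.02,1],[0,0,0,0.087,-0.202,-0.04,1]]]';python3 -m pendant '[[[0,0,0,0,0,0,1],[0,0,0,0,0,0,1],[0,0,0,0,0,0,1],[0,0,0,0,0,0,1],[0,0,0,0,0,0,1],[0,0,0,0,0,0,1],[0,0,0,0,0,0,1],[0,0,0,0,0,0,1]]]';python3 -c "
from h import *
o=st();c=r.camera_info('wrist');im=r.grab_frame('wrist');cv2.imwrite('pics/w16.png',im)
z=o['eef_pos'][2]-.0077
cv2.imwrite('pics/r16.png',rect('wrist',im,z,.52,.60,-.11,0.01,5000,c))"
```

```text
t: 30.45
eef_pos: [0.5549, -0.0663, 0.0887]
tcp_rot: [0.707, -0.017, 0.707, 0.012]
wrist_force: [-0.7, 0.1, -2.8]
finger_gap: 0.0518
t: 31.12
eef_pos: [0.555, -0.0662, 0.089]
tcp_rot: [0.707, -0.017, 0.707, 0.012]
wrist_force: [-0.7, 0.3, -2.3]
finger_gap: 0.0521
t31.12 [ 0.555  -0.0662  0.089 ] xaxis [ 0.    -0.007 -1.   ] jaw [ 0.999  0.042 -0.   ] yaw jaw deg 2.4 F [-0.7  0.3 -2.3] gap 0.0521 q [-0.33  0.58  1.59 -0.01  0.97 -0.36]
```

View pics/r16.png

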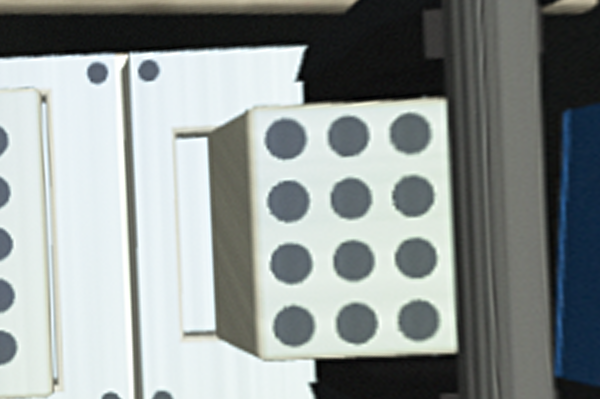

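View pics/w16.png

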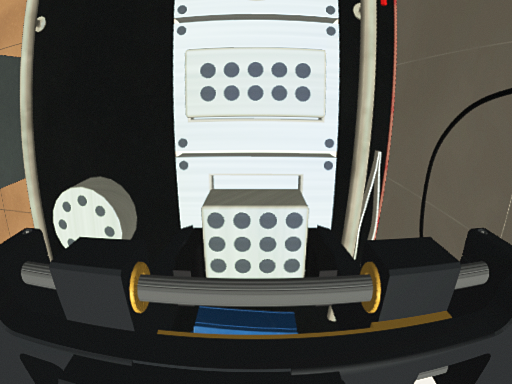

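```bash
python3 -m pendant '[[[0,0,0,0.0002,0.0018,0,1],[0,0,0,0.0002,0.0018,-0.006,1],[0,0,0,0.0002,0.0018,-0.012,1],[0,0,0,0.0002,0.0018,-0.016,1],[0,0,0,0.0002,0.0018,-0.02,1],[0,0,0,0.0002,0.0018,-0.023,1],[0,0,0,0.0002,0.0018,-0.0255,1],[0,0,0,0.0002,0.0018,-0.0265,1]]]'
```

```text
t: 31.83
eef_pos: [0.555, -0.0644, 0.0619]
tcp_rot: [0.707, -0.017, 0.707, 0.012]
wrist_force: [-1.4, -0.5, -2.6]
finger_gap: 0.0515
```

Seated by height. Releasing, rising and checking all three wells.

```bash
python3 -m pendant '[[[0,0,0,0,0,-0.0005,0.1],[0,0,0,0,0,-0.0005,-0.4],[0,0,0,0,0,-0.0005,-0.45],[0,0,0,0,0,-0.0005,-0.45],[0,0,0,0,0,-0.0005,-0.45],[0,0,0,0,0,0.02,-0.45],[0,0,0,0,0,0.05,-0.45],[0,0,0,0,0,0.09,-0.45]]]';python3 -m pendant '[[[0,0,-7,-0.02,0.01,0.02,1],[0,0,-14,-0.04,0.02,0.04,1],[0,0,-21,-0.06,0.03,0.06,1],[0,0,-28,-0.08,0.04,0.08,1],[0,0,-35,-0.1,0.05,0.1,1],[0,0,-42,-0.12,0.06,0.12,1],[0,0,-49,-0.13,0.07,0.13,1],[0,0,-56,-0.14,0.08,0.13,1]]]'
python3 -m pendant '[[[0,0,-7,0,0.01,0,1],[0,0,-14,0,0.02,0,1],[0,0,-21,0,0.03,0,1],[0,0,-28,0,0.03,0,1],[0,0,-34,0,0.03,0,1],[0,0,-34,0,0.03,0,1],[0,0,-34,0,0.03,0,1],[0,0,-34,0,0.03,0,1]]]'
python3 look.py 17;python3 m.py
```

```text
t: 32.5
eef_pos: [0.554, -0.0641, 0.1512]
tcp_rot: [0.705, -0.017, 0.709, 0.013]
wrist_force: [0.4, -0.4, 0.1]
finger_gap: 0.064
t: 33.17
eef_pos: [0.4138, 0.0162, 0.2836]
tcp_rot: [0.629, 0.32, 0.631, -0.321]
wrist_force: [-0.8, 0.2, 0.1]
finger_gap: 0.0129
t: 33.83
eef_pos: [0.4138, 0.0461, 0.2837]
tcp_rot: [0.509, 0.49, 0.51, -0.49]
wrist_force: [-0.7, -0.5, 0.2]
finger_gap: 0.0005
t33.83 [0.4138 0.0461 0.2837] xaxis [-0.002  0.001 -1.   ] jaw [ 0.038 -0.999 -0.001] yaw jaw deg -87.8 F [-0.7 -0.5  0.2] gap 0.0005 q [-0.17  0.05  1.75  0.    1.34  1.36]
x 0.3672 y 0.0774 size 13.6 448.4 ang 90.0 eqdia 85.7
x 0.4266 y -0.1865 size 60.2 59.4 ang 81.8 eqdia 66.1
x 0.4282 y -0.0806 size 61.2 61.2 ang 90.0 eqdia 62.6
x 0.4218 y 0.3172 size 79.6 25.6 ang 90.0 eqdia 47.9
tray rd 8 [0.5863 0.2878] rect 586.3 287.8  25.0 25.0 ang 69.1
tray obl 8 [0.5207 0.2837] rect 520.7 283.7  12.6 37.6 ang 89.0
well ob 12 [0.5567 0.0182] rect 557.1 9.6  60.7 51.2 ang 10.1
well rd 9 [0.5511 0.1065] rect 560.7 108.5  62.2 32.4 ang 21.4
well sq 16 [ 0.5541 -0.0645] rect 554.2 -64.5  37.5 37.5 ang 2.4
rd56 0
sq52 0
pl rd 12 [0.5496 0.1051] rect 547.7 102.9  90.1 70.0 ang 2.4
pl ob 15 [0.5558 0.0192] rect 551.2 18.9  90.0 69.9 ang 2.4
pl sq 20 [ 0.5574 -0.0697] rect 554.5 -64.9  90.0 69.9 ang 2.4
```

View pics/w17.png

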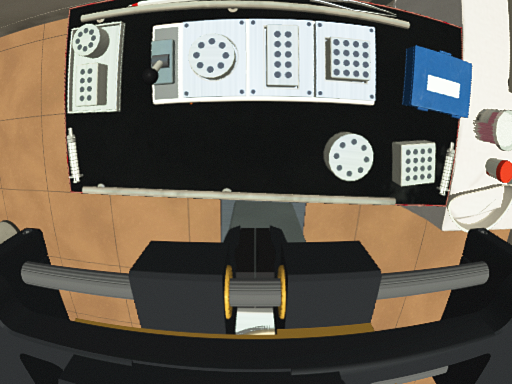

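View pics/pl17.png

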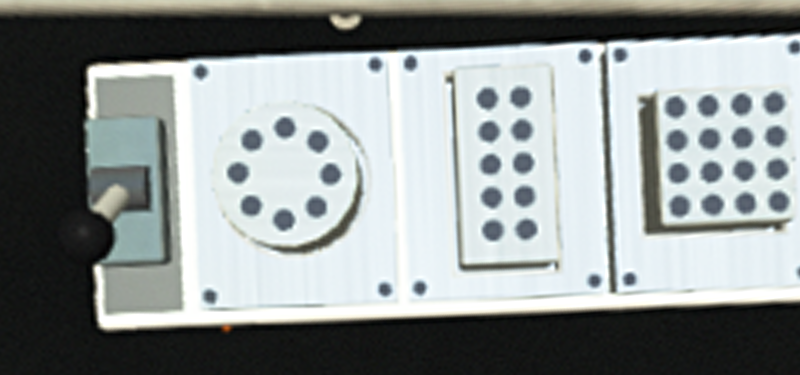

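```bash
python3 - <<'E'
from holes import *
im=np.load('im.npy');c=pickle.load(open('im.pkl','rb'))
h=holes(im,c,.054,.49,.61,-.012,.046);k=h[h[:,2]>6.3];print(len(k),k[:,:2].mean(0),cv2.minAreaRect((k[:,:2]*1e3).astype(np.float32)))
E
python3 -m pendant '[[[0,0,0,0.01,0.02,-0.02,1],[0,0,0,0.02,0.04,-0.04,1],[0,0,0,0.03,0.06,-0.06,1],[0,0,0,0.04,0.08,-0.08,1],[0,0,0,0.05,0.1,-0.1,1],[0,0,0,0.06,0.115,-0.12,1],[0,0,0,0.07,0.124,-0.14,1],[0,0,0,0.073,0.124,-0.155,1]]]'
python3 -m pendant '[[[0,0,0,0,0,0,1],[0,0,0,0,0,-0.01,1],[0,0,0,0,0,-0.02,1],[0,0,0,0,0,-0.035,1],[0,0,0,0,0,-0.048,1],[0,0,0,0,0,-0.05,1],[0,0,0,0,0,-0.05,1],[0,0,0,0,0,-0.05,1]]]'
```

```text
10 [0.55066788 0.01884915] ((550.6403198242188, 18.863380432128906), (50.065250396728516, 12.622328758239746), 2.484442949295044)
t: 34.55
eef_pos: [0.4873, 0.1715, 0.1269]
tcp_rot: [0.509, 0.489, 0.511, -0.49]
wrist_force: [-0.2, -0.1, -0.3]
finger_gap: 0.0003
t: 35.22
eef_pos: [0.4876, 0.1714, 0.0777]
tcp_rot: [0.509, 0.49, 0.511, -0.49]
wrist_force: [-0.7, -0.3, -0.1]
finger_gap: 0.0002
```

```bash
python3 -m pendant '[[[0,0,0,0.008,0,0,1],[0,0,0,0.016,0,0,1],[0,0,0,0.024,0,0,1],[0,0,0,0.032,0,0,1],[0,0,0,0.04,0,0,1],[0,0,0,0.047,0,0,1],[0,0,0,0.053,0,0,1],[0,0,0,0.055,0,0,1]]]';python3 -m pendant '[[[0,0,0,0.001,0,0,1],[0,0,0,0.002,0,0,1],[0,0,0,0.002,0,0,1],[0,0,0,0.003,0,0,1],[0,0,0,0.003,0,0,1],[0,0,0,0.003,0,0,1],[0,0,0,0.003,0,0,1],[0,0,0,0.003,0,0,1]]]'
```

```text
t: 35.88
eef_pos: [0.5432, 0.1714, 0.0773]
tcp_rot: [0.509, 0.489, 0.511, -0.49]
wrist_force: [-2.2, 0.9, -1.2]
finger_gap: 0.0007
t: 36.55
eef_pos: [0.5461, 0.1713, 0.0773]
tcp_rot: [0.509, 0.489, 0.511, -0.49]
wrist_force: [-1.9, 1.1, -0.5]
finger_gap: 0.0003
```

Only about 2 N so far, so not yet at the stop.

```bash
python3 -m pendant '[[[0,0,0,0.001,0,0,1],[0,0,0,0.0015,0,0,1],[0,0,0,0.002,0,0,1],[0,0,0,0.0025,0,0,1],[0,0,0,0.003,0,0,1],[0,0,0,0.003,0,0,1],[0,0,0,0.003,0,0,1],[0,0,0,0.003,0,0,1]]]'
```

```text
t: 37.22
eef_pos: [0.5473, 0.1715, 0.0768]
tcp_rot: [0.508, 0.488, 0.513, -0.491]
wrist_force: [-12.2, 0.1, 3.4]
finger_gap: 0.0006
```

At the stop (12 N). Backing off and taking a final look.

```bash
python3 -m pendant '[[[0,0,0,-0.012,0,0,1],[0,0,0,-0.03,0,0.005,1],[0,0,0,-0.05,0,0.03,1],[0,0,0,-0.07,-0.02,0.065,1],[0,0,0,-0.09,-0.04,0.1,1],[0,0,0,-0.11,-0.06,0.14,1],[0,0,0,-0.125,-0.08,0.18,1],[0,0,0,-0.135,-0.1,0.21,1]]]';python3 look.py 18; python3 m.py;python3 -c "
from h import *
d=r.spot_point('lever_ball','wrist')[:1];print(d,back('wrist',d[0]['point'],.074))
cv2.imwrite('pics/s18.png',r.grab_frame('scene'))"
```

```text
t: 37.88
eef_pos: [0.4159, 0.0785, 0.2767]
tcp_rot: [0.509, 0.488, 0.512, -0.49]
wrist_force: [0.3, 0.4, 1.3]
finger_gap: 0.0005
t37.88 [0.4159 0.0785 0.2767] xaxis [-0.005  0.001 -1.   ] jaw [ 0.042 -0.999 -0.001] yaw jaw deg -87.6 F [0.3 0.4 1.3] gap 0.0005 q [-0.09  0.07  1.75  0.    1.33  1.44]
x 0.3676 y 0.1226 size 359.6 14.4 ang -0.0 eqdia 77.7
x 0.4265 y -0.1864 size 60.4 59.8 ang 81.7 eqdia 66.1
x 0.4284 y -0.0806 size 61.2 61.6 ang -0.0 eqdia 62.7
x 0.4202 y 0.3182 size 78.8 23.6 ang 90.0 eqdia 46.3
tray rd 8 [0.5863 0.2877] rect 586.3 287.8  25.0 25.1 ang 24.3
tray obl 8 [0.5207 0.2837] rect 520.7 283.7  12.7 37.5 ang 89.1
well ob 11 [0.5544 0.0163] rect 561.0 15.6  28.7 72.9 ang 72.4
well rd 8 [0.547  0.1031] rect 547.0 103.0  32.4 32.4 ang 21.9
well sq 16 [ 0.5542 -0.0645] rect 554.2 -64.5  37.5 37.6 ang 2.5
rd56 0
sq52 0
pl rd 12 [0.5495 0.1039] rect 547.7 102.9  90.0 70.0 ang 2.4
pl ob 14 [0.5534 0.0163] rect 551.2 19.0  90.0 69.9 ang 2.3
pl sq 20 [ 0.5574 -0.0712] rect 554.6 -64.8  89.9 69.9 ang 2.4
[{'point': [175.3, 36.0], 'confidence': 0.88}] [0.57120998 0.17159539 0.074     ]
```

View pics/w18.png

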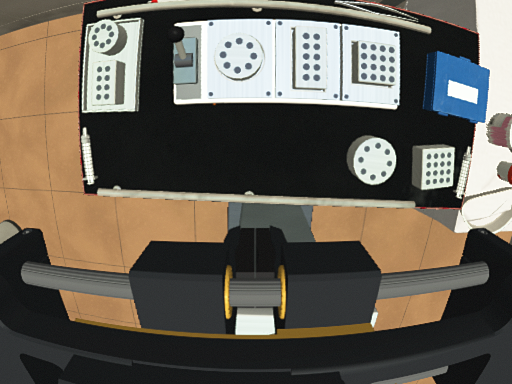

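View pics/s18.png

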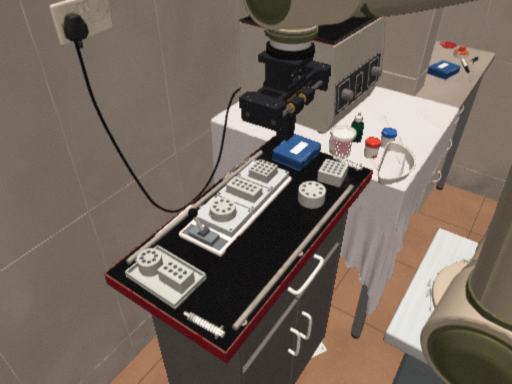

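```bash
python3 -m pendant '[[[0,0,0,0,0,0.01,1],[0,0,0,0,0,0.02,1],[0,0,0,0,0,0.02,1],[0,0,0,0,0,0.02,1],[0,0,0,0,0,0.02,1],[0,0,0,0,0,0.02,1],[0,0,0,0,0,0.02,1],[0,0,0,0,0,0.02,1]]]'; python3 -c "
from station import r
print(r.job_done())"
```

```text
t: 38.7
eef_pos: [0.4175, 0.0781, 0.2967]
tcp_rot: [0.509, 0.49, 0.51, -0.49]
wrist_force: [-0.6, 0.5, 0.5]
finger_gap: 0.0003
the job is handed in; nothing more can be done
None
```

The job is done and handed in at about 39 s. I switched the warmer off, moved the two too-small blocks (round 48, oblong 60) into the tray, and put the oblong 76, round 56 and square 52 in their wells. Then I pushed the lever back to its "on" stop.

- **Wells:** the last pictures put all three blocks within about 1 mm of their well centres. Their hole patterns measure the right size for tops 54 mm high, so each is fully home.
- **Lever:** the ball was last seen at x = 0.571 m, against 0.569 m expected for "on". The push ended at the stop with 12 N.
- **Left alone:** the round 64, the square 60 and the blue slide box were not touched. The two blocks had not moved in the last measurements, and the box looks the same in the pictures.
- **Out of the ordinary:**
  - The oblong 76 had been knocked about 4 cm aside mid-run, so I measured it again before picking it up.
  - The arm was about 6 mm off sideways when it gripped the small oblong. This gave a side force of about 18 N for a moment, and the block still came out cleanly.
  - The round 48 sits about 4 mm further back in the tray than planned, close to the back wall. It looks flat on the tray floor.

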